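# Check in returned tools at the photo turntable

## Robot

A 6-joint arm with a two-finger parallel gripper is mounted at the origin on a cart in front of the work surface, level with it; the furniture and walls round the work are solid. World frame = base frame: x ahead of the robot, y to its left, z up, the work surface at z = 0. Lengths are in m, angles in rad, forces in N, time in s.
With the tool pointing down it reaches from about 0.35 to 0.975 m from the base axis. Payload 4.9 kg.
Tool frame: the origin (TCP) lies midway between the tips of the shut fingers; the grasp point (between the pads) lies 19 mm behind it (ctrl.tcp_to_grasp is the distance from the TCP to the grasp point, in m); z points along the fingers, y is the line along which they close (so a half turn about z gives the same grasp; the last joint's range is limited). The gripper opens to 85 mm and grips with 20 to 120 N. Pads are 22 mm wide; open, the fingers measure 114 mm over their backs; the gripper's body (76 mm by 85 mm) begins 54 mm behind the grasp point. The pads swing forward as they close: fully open they stand 13 mm farther back than shut.
Start: joints at [1.067, 0.053, 1.613, -0, 1.476, -0.119], TCP at [0.235, 0.579, 0.231] pointing down, gripper open.
Joint ranges: [-3.01, 3.01], [-1.01, 2.22], [0.06, 2.58], [-1.02, 4.17], [0.09, 2.62], [-3.14, 3.14]. Speed limits (rad/s): [2.57, 2.57, 3.14, 3.14, 3.14, 3.14].

## Interface

Orientations are given as a rotation vector (axis times angle).
In Python, from station import ctrl gives the robot as it stands.
- The arm moves only by the shell command python3 jog.py 'ROWS' [FORCE]. ROWS is rows parted by semicolons, their numbers by spaces, 1 to 20 of them, each of 7 numbers: the finger opening in m, then dx, dy, dz in m, then a rotation vector rx, ry, rz in rad; each row is the pose to reach, as a shift and turn from the pose commanded when the command began, along the tool's axes at that moment; what a row does not reach only later rows make up. A row lasts 1/12 s, in which the tool goes at most 0.0417 m and 0.125 rad, less where a joint would pass 70% of its speed; a pose out of reach is approached as far as the arm can. The fingers move at their own pace and stop on an object; FORCE is the grip in N (left out, the last holds). Time passes only in rows, so rows that do not move let the fingers close. It prints the time, the measured TCP pose, the force, the opening and the grip force at its end.
- ctrl.get_obs(): the state, without advancing time (a new reading comes with each control period).
- ctrl.get_image(name): name is "scene" or "side" or "wrist"; returns the picture (420x560x3 uint8, red, green, blue); there is no depth.
- ctrl.camera_params(name): a dict with "fx", "fy", "cx", "cy" (pixels), "T" (4x4, takes a point from camera to world coordinates); the wrist camera has in their place "tool_from_camera" (4x4, takes a point from camera to tool coordinates, whose origin is the TCP and whose axes are the flange's). Camera axes: x right, y down, z forward; pixel columns grow to the right and rows downward; lengths in m; the calibration is good to about 2 mm. A picture is of the moment at which its call begins: read the wrist's pose just before it. camera_params takes no time and is no camera call.
- ctrl.finish_job(): hands the job in; it is judged then, once.
The state is a dict: "t": time; "q": joint angles; "dq": joint speeds; "effort": joint torques, N m; "tool_pos": TCP position; "tool_rot": TCP orientation; "contact_force": force on the tool from outside, world axes, zero at the start; "wrist_torque": the same for the moment, N m; "opening": finger opening in m; "grip_force": force on a finger pad.
Only numpy, scipy, OpenCV 4.12 (cv2) and the standard library are available. Lean on these libraries where they do the work, as an engineer would, in place of code of your own. Each camera call takes 0.05 s, during which the arm holds its last target. There are 200 camera calls.

## Task

Check in the returned tools: with the hand scanner, held steady and square to it about 10 cm away, read the tag on the blue tray, put the scanner back in its dock, and set every tool from the tray on the turntable. Slowly turn the turntable by its red handle one full turn counter-clockwise (seen from above), back to the white mark and let go, so that the camera sees the tools from all sides, then lay all the tools back in the tray. Last, read the check-in code on the camera stand in the same way and put the scanner back in its dock; leave the oil bottle, carton and tape roll alone and keep the scanner from falling over.

Things in the scene. Friction and masses are not known exactly. Their poses are not given: they have to be found in the camera images.
- scanner: Cordless hand scanner, an upright stick 136 mm tall, loose, 0.16 kg: black head 38 x 40 x 46 mm at the bottom, above it a yellow handle 28 mm (x) by 34 mm (y), from 46 to 136 mm up; grip the handle near its top from above. Origin: centre of its underside; z runs up the handle. At the start it stands in the dock, axes parallel to the dock's
- scanner_window (a point): The scanner's reading window, at its origin; it reads straight out along the scanner's -z. It reads a code whose middle lies within 15 mm of that line, 50 to 180 mm from the window, when it faces the code squarely (within 0.35 rad) and is held still in the fingers for a second
- scanner_dock: Black charging dock, fixed, base plate 90 x 84 x 10 mm with an open square cup on it, inside 46 mm (x) by 48 mm (y), walls 4 mm thick and up to 42 mm above the bench. Origin: centre of its underside; z up. The docked scanner stands upright in the cup, window down, 10 mm above the bench; it goes in either way round
- returns_tray: Blue open tray, fixed, outside 210 (x) x 340 (y) mm; its inner floor is 8.5 mm and its rim 39 mm above the bench, walls 3.5 mm. Origin: on the bench under its centre; z up. 2 or 3 returned tools lie side by side in it, long sides roughly along its x
- tray_tag: White plate 50 x 50 mm with a printed square code 30 mm wide: the tray's tag, fixed on the middle of the tray's far wall. Origin: middle of the code, on its face, 57 mm above the bench; z points straight out of the face (up and leaning 0.52 rad toward the tray's -x)
- camera_stand: Fixed camera stand behind the turntable: foot 55 x 70 x 10 mm, steel post 12 mm thick, grey camera at about 0.13 m height looking at the turntable; 0.16 m high in all. Origin: centre of its underside
- checkin_code: Green-framed plate 50 x 50 mm with a printed square code 30 mm wide: the check-in code, fixed on the camera stand. Origin: middle of the code, on its face, 68 mm above the bench; z points straight out of the face (up and leaning 0.70 rad toward the stand's -x, the robot's side)
- turntable_base: Black round base of the turntable, fixed, 24 mm high, with a front tab that carries a white index mark. Origin: centre of its underside, on the turning axis; the mark lies in its -x direction
- turntable (a joint): Angle of the grey turntable disc (rad): 0 at the start, when its red handle stands at the white index mark of the base; grows counter-clockwise seen from above, 6.28 after one full turn. Turns without stops and stays where it is left (about 1 N at the handle)
- turn_top (a point): Centre of the disc's upper face, 37 mm above the bench; the disc is 270 mm across, flat, with a rubber mat. Axes turn with the disc, z up; the handle lies in its -x direction
- turn_handle (a point): Middle of the red upright round handle, 19 mm thick, 95 mm from the turning axis; the red grip reaches from 59 to 101 mm above the bench, this point is at 70 mm. The grip spins freely on its pin, so it can be held while it goes round
- measure: Tape measure, black and yellow case standing on edge, 43 (x) x 98 (y) x 66 mm, 0.28 kg. Origin: underside, middle; the case itself reaches from y = -22 to +48 mm, 64 mm high; grasp it across x at y = +13 mm, 52 mm up. If knocked onto its side it is 43 mm high and may stay so (grasp it by the flat ends of the case, across y, 70 mm). Always there
- torch: Black pocket torch lying flat, 38 (x) x 125 (y) x 38 mm, 0.17 kg; does not roll. Origin: underside, middle; grasp it across x at the middle. May be absent
- cutters: Green-handled pliers lying flat, 51 (x) x 138 (y) x 17 mm, 0.16 kg. Origin: underside, middle; grasp them across x at the middle, where they are 50 mm wide. May be absent
- wrench: Steel combination wrench lying flat, 162 mm long (y), 41 mm wide at the jaw, 10 mm thick, 0.1 kg. Origin: underside, middle; the shank is 12 mm wide (x); grasp it across x at the middle. May be absent
- nail_carton: Bystander: small yellow carton 87 x 53 x 42 mm at the front edge of the bench. Origin: underside
- oil: Bystander: small oil bottle with a red spout, 40 mm across, 118 mm tall. Origin: underside
- black_tape: Bystander: roll of black tape lying flat, 65 mm across, 19 mm high. Origin: underside

How it is judged:
On the way, in this order (a step that is already met when the one before it is completed fails the run):
1. the scanner reads the tray's tag: held in the fingers, its window 50 to 180 mm from the code, facing it squarely (within 0.35 rad) and centred on it within 15 mm, still for one second (z of tray_tag in the frame of scanner between -0.18 and -0.05 m and x of tray_tag in the frame of scanner between -0.015 and 0.015 m and y of tray_tag in the frame of scanner between -0.015 and 0.015 m and angle between the z axis of scanner and the z axis of tray_tag, either way round below 0.35 rad and contact force between the fingers and scanner above 0.5 N and linear speed of scanner below 0.03 m/s and angular speed of scanner below 0.25 rad/s), for 1 s.
2. the scanner is back in its dock and every tool lies on the turntable, let go (horizontal distance between scanner and scanner_dock below 0.012 m and height (world z) of scanner below 0.018 m and angle between scanner's own z axis and vertical below 0.2 rad and horizontal distance between each of measure, torch, cutters, wrench and turn_top below 0.115 m and z of measure in the frame of turn_top between -0.006 and 0.036 m and contact force between each of measure, torch, cutters, wrench and the fingers below 0.1 N and linear speed of each of measure, torch, cutters, wrench below 0.03 m/s and z of torch in the frame of turn_top between -0.006 and 0.03 m and z of cutters in the frame of turn_top between -0.006 and 0.03 m and z of wrench in the frame of turn_top between -0.006 and 0.03 m), for 0.3 s.
3. the turntable has made one full turn counter-clockwise with every tool on it, its handle back at the mark (within 0.25 rad) and let go (value of joint turntable between 6.03 and 6.53 rad and distance between the grasp point and turn_handle above 0.05 m and velocity of joint turntable between -0.1 and 0.1 rad/s and horizontal distance between each of measure, torch, cutters, wrench and turn_top below 0.115 m and z of measure in the frame of turn_top between -0.006 and 0.036 m and contact force between each of measure, torch, cutters, wrench and the fingers below 0.1 N and linear speed of each of measure, torch, cutters, wrench below 0.03 m/s and z of torch in the frame of turn_top between -0.006 and 0.03 m and z of cutters in the frame of turn_top between -0.006 and 0.03 m and z of wrench in the frame of turn_top between -0.006 and 0.03 m), for 0.3 s.
4. every tool lies in the tray, let go (x of measure in the frame of returns_tray between -0.1 and 0.1 m and y of measure in the frame of returns_tray between -0.165 and 0.165 m and z of measure in the frame of returns_tray below 0.037 m and contact force between each of measure, torch, cutters, wrench and the fingers below 0.1 N and linear speed of each of measure, torch, cutters, wrench below 0.03 m/s and x of torch in the frame of returns_tray between -0.1 and 0.1 m and y of torch in the frame of returns_tray between -0.165 and 0.165 m and z of each of torch, cutters, wrench in the frame of returns_tray below 0.03 m and x of cutters in the frame of returns_tray between -0.1 and 0.1 m and y of cutters in the frame of returns_tray between -0.165 and 0.165 m and x of wrench in the frame of returns_tray between -0.1 and 0.1 m and y of wrench in the frame of returns_tray between -0.165 and 0.165 m), for 0.3 s.
5. the scanner reads the check-in code on the camera stand in the same way, still for one second, with the tools in the tray (all of step 4 and z of checkin_code in the frame of scanner between -0.18 and -0.05 m and x of checkin_code in the frame of scanner between -0.015 and 0.015 m and y of checkin_code in the frame of scanner between -0.015 and 0.015 m and angle between the z axis of scanner and the z axis of checkin_code, either way round below 0.35 rad and contact force between the fingers and scanner above 0.5 N and linear speed of scanner below 0.03 m/s and angular speed of scanner below 0.25 rad/s), for 1 s.
At the end, for the whole second after the job is handed in: Every tool lies in the tray, at rest and let go; the scanner stands upright in its dock (within 12 mm of its centre, fully down); the turntable's handle is at its mark, one full turn (within 0.25 rad) from the start (all of step 4 and horizontal distance between scanner and scanner_dock below 0.012 m and height (world z) of scanner below 0.018 m and angle between scanner's own z axis and vertical below 0.2 rad and value of joint turntable between 6.03 and 6.53 rad and linear speed of scanner below 0.03 m/s); the robot touches nothing.
It fails at once if the oil bottle, carton or tape roll is moved by more than 3 cm (distance of any of nail_carton, oil, black_tape from where it was at the start of the episode above 0.03 m).
It fails at once if the scanner falls or is laid over (tilted more than 1.2 rad) (angle between scanner's own z axis and vertical above 1.2 rad).
It fails at once if the turntable is spun fast (over 2.5 rad/s) (velocity of joint turntable above 2.5 rad/s or velocity of joint turntable below -2.5 rad/s).
Of torch, cutters, wrench only 1 to 2 are there at a start; the rules pass over those that are not, and their reading is None.
At some moment in a run one of measure may be knocked a few centimetres aside while the robot is not near it.
It also fails if it takes over 210 s, if anything falls off the work surface, if the arm or the gripper's body presses on something with over 40 N, if the wrist force passes 120 N, or if a joint passes its speed limit or range.

## Working session

There is one attempt and no reset: what is moved stays moved. The work goes in short steps, Python scripts to look and compute and a shell command to move; the robot and the scene stay as the last step left them, time stands still between calls to the robot, and variables do not carry over. Pictures are saved under pics/ and viewed, at most 14 in all, crops included, and the job is handed in when it is done.

```bash
ls; mkdir -p pics
cat > h.py <<'E'
import numpy as np, cv2
from scipy.spatial.transform import Rotation as R
from station import ctrl
def toolT(o=None):
    o=o or ctrl.get_obs(); T=np.eye(4); T[:3,:3]=R.from_rotvec(o['tool_rot']).as_matrix(); T[:3,3]=o['tool_pos']; return T
def snap(name,fn):
    o=ctrl.get_obs(); im=ctrl.get_image(name); p=ctrl.camera_params(name)
    T=p['T'] if 'T' in p else toolT(o)@np.array(p['tool_from_camera'])
    cv2.imwrite(f'pics/{fn}.png',im[:,:,::-1]); np.save(f'pics/{fn}.npy',np.array(T)); return im
def K(name):
    p=ctrl.camera_params(name); return p['fx'],p['fy'],p['cx'],p['cy']
def ray(name,fn,u,v):
    fx,fy,cx,cy=K(name); T=np.load(f'pics/{fn}.npy'); d=T[:3,:3]@np.array([(u-cx)/fx,(v-cy)/fy,1]); return T[:3,3],d/np.linalg.norm(d)
def onz(name,fn,u,v,z):
    o,d=ray(name,fn,u,v); return o+d*(z-o[2])/d[2]
def tri(*obs):
    A=np.zeros((3,3));b=np.zeros(3);rs=[ray(*x) for x in obs]
    for o,d in rs:
        P=np.eye(3)-np.outer(d,d);A+=P;b+=P@o
    X=np.linalg.solve(A,b); return X,[round(float(np.linalg.norm((np.eye(3)-np.outer(d,d))@(X-o))),4) for o,d in rs]
def proj(name,fn,X):
    fx,fy,cx,cy=K(name);T=np.linalg.inv(np.load(f'pics/{fn}.npy'));c=T[:3,:3]@np.array(X)+T[:3,3];return fx*c[0]/c[2]+cx,fy*c[1]/c[2]+cy
def go(pos,Rm=None):
    """shift and rotvec in tool axes from current pose to target"""
    T=toolT(); d=T[:3,:3].T@(np.array(pos)-T[:3,3]); r=R.from_matrix(T[:3,:3].T@(T[:3,:3] if Rm is None else Rm)).as_rotvec()
    print('d',d.round(4),'r',r.round(4),'rows>=',round(max(np.linalg.norm(d)/.0417,np.linalg.norm(r)/.125),1))
def down(yaw):
    """tool down, tool y axis (closing) at world angle yaw"""
    y=np.array([np.cos(yaw),np.sin(yaw),0]);z=np.array([0,0,-1.]);return np.c_[np.cross(y,z),y,z]
E
python3 - <<'E'
from h import *
a=snap('scene','scene0');b=snap('side','side0');w=snap('wrist','wrist0')
for n in('scene','side'):p=ctrl.camera_params(n);print(n,np.array(p['T']).round(3).tolist(),K(n))
print(np.array(ctrl.camera_params('wrist')['tool_from_camera']).round(3).tolist(),K('wrist'))
print(toolT().round(3).tolist(),ctrl.tcp_to_grasp)
for n in('scene0','side0'):
    cv2.imwrite(f'pics/{n}b.png',cv2.resize(cv2.imread(f'pics/{n}.png'),(800,600),interpolation=cv2.INTER_CUBIC))
E
```

```text
jog.py
pics
station.py
scene [[0.675, -0.314, 0.668, -0.497], [-0.738, -0.3, 0.604, -0.958], [0.01, -0.901, -0.435, 0.721], [0.0, 0.0, 0.0, 1.0]] (495.15859463661536, 495.15859463661536, 294.07275448711744, 213.53018569595594)
side [[-0.935, -0.158, 0.316, 0.03], [-0.353, 0.357, -0.865, 1.24], [0.023, -0.921, -0.389, 0.687], [0.0, 0.0, 0.0, 1.0]] (490.56920886037045, 490.56920886037045, 279.8858682151665, 206.9361034319961)
[[0.0, -0.948, -0.318, 0.081], [1.0, 0.0, 0.0, -0.001], [-0.0, -0.318, 0.948, -0.143], [0.0, 0.0, 0.0, 1.0]] (375.83025941773616, 375.83025941773616, 275.1226368110524, 213.5746925054068)
[[-0.927, 0.375, -0.001, 0.234], [0.375, 0.927, -0.001, 0.579], [0.0, -0.002, -1.0, 0.23], [0.0, 0.0, 0.0, 1.0]] 0.0187
```

View pics/scene0b.png

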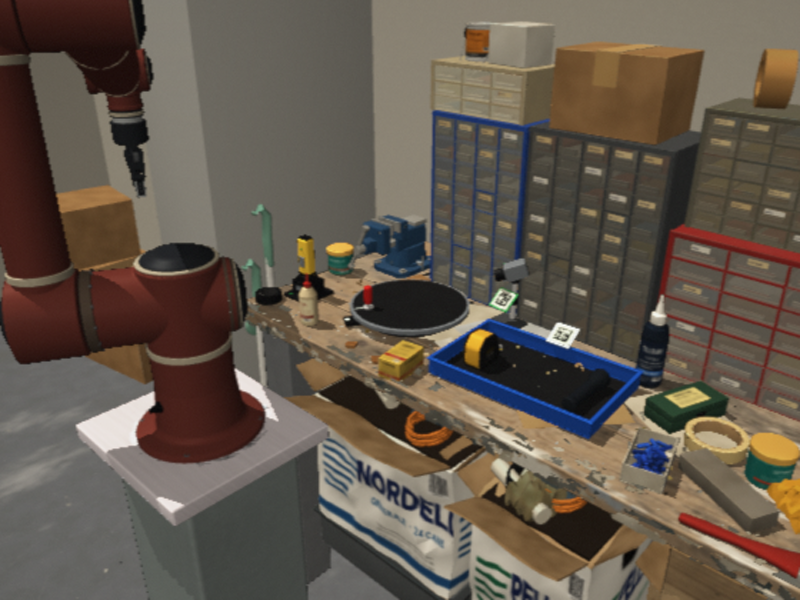

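View pics/side0b.png

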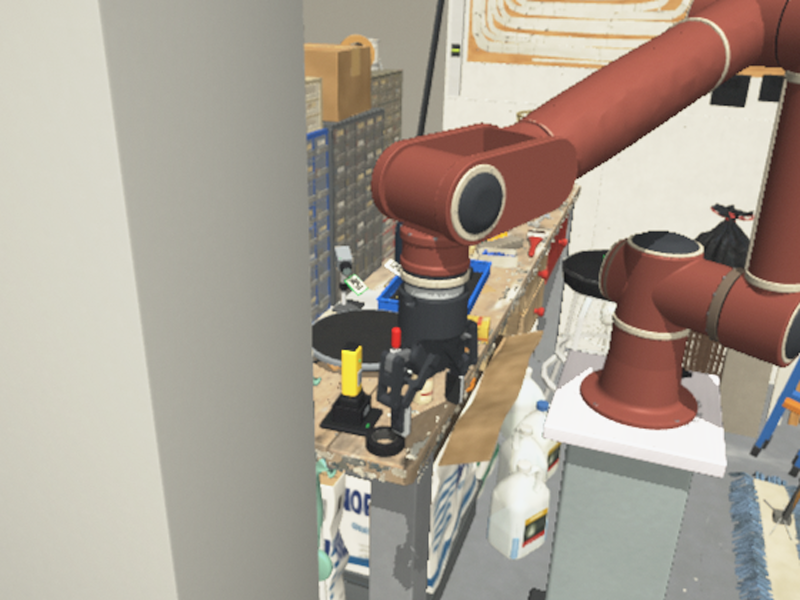

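The scene view (800x600) shows the scanner and dock at (306,265), oil bottle (308,302), tape roll (268,295), turntable (410,305) with its handle at (367,296) and carton (402,358). It also shows the tray (535,375) with the measure (480,348) and torch (585,390), the tag (563,334) and the check-in code (503,299). The side view shows the scanner top at (351,352) and the dock at (348,412).

Run:
```python
from h import *
s=.7
S=lambda u,v:('scene','scene0',u*s,v*s); D=lambda u,v:('side','side0',u*s,v*s)
for n,x in dict(scantop=tri(S(306,239),D(351,351)),handle=tri(S(367,287),D(397,329)),code=tri(S(503,299),D(354,283)),tag=tri(S(563,334),D(394,269))).items():print(n,x[0].round(3),x[1])
for n,(u,v,z) in dict(dock=(308,293,0.01),tape=(268,295,.019),oil=(309,324,0),carton=(402,352,.042),
 table=(411,306,.037),tl=(432,365,.039),tfar=(489,321,.039),tr=(640,375,.039),tnear=(590,431,.039),measure=(487,342,.06),torch=(585,388,.03),mark=(349,321,.024)).items(): print(n,onz('scene','scene0',u*s,v*s,z).round(3))
w=cv2.imread('pics/wrist0.png');cv2.imwrite('pics/w0b.png',w)
sc=cv2.imread('pics/scene0.png')[210:310,290:460];cv2.imwrite('pics/trayc.png',cv2.resize(sc,None,fx=4.5,fy=4.5,interpolation=cv2.INTER_CUBIC))
```

```text
scantop [0.469 0.278 0.14 ] [0.0027, 0.0027]
handle [0.463 0.067 0.087] [0.0004, 0.0004]
code [ 0.656 -0.158  0.069] [0.0018, 0.0018]
tag [ 0.623 -0.33   0.054] [0.0026, 0.0026]
dock [0.46 0.27 0.01]
tape [0.376 0.313 0.019]
oil [0.37  0.158 0.   ]
carton [ 0.368 -0.129  0.042]
table [0.537 0.005 0.037]
tl [ 0.375 -0.201  0.039]
tfar [ 0.595 -0.168  0.039]
tr [ 0.613 -0.505  0.039]
tnear [ 0.394 -0.528  0.039]
measure [ 0.487 -0.244  0.06 ]
torch [ 0.516 -0.447  0.03 ]
mark [0.41  0.069 0.024]
```

View pics/wrist0.png

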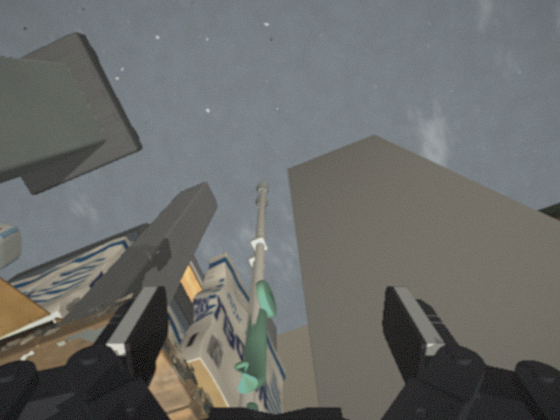

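The wrist view shows only floor and the bench's left end, so I'll move over the bench.

Run:
```python
from h import *
go([.46,.22,.36],down(np.pi/2))
```

```text
d [-0.3438 -0.2481 -0.1293] r [-0.0015 -0.0005 -0.3848] rows>= 10.6
```

```bash
python3 jog.py '0.085 -0.03 -0.02 -0.13 0 0 0; 0.085 -0.03 -0.02 -0.13 0 0 0; 0.085 -0.03 -0.02 -0.13 0 0 0; 0.085 -0.344 -0.248 -0.13 0 0 -0.385; 0.085 -0.344 -0.248 -0.13 0 0 -0.385; 0.085 -0.344 -0.248 -0.13 0 0 -0.385; 0.085 -0.344 -0.248 -0.13 0 0 -0.385; 0.085 -0.344 -0.248 -0.13 0 0 -0.385; 0.085 -0.344 -0.248 -0.13 0 0 -0.385; 0.085 -0.344 -0.248 -0.13 0 0 -0.385; 0.085 -0.344 -0.248 -0.13 0 0 -0.385; 0.085 -0.344 -0.248 -0.13 0 0 -0.385; 0.085 -0.344 -0.248 -0.13 0 0 -0.385; 0.085 -0.344 -0.248 -0.13 0 0 -0.385'
python3 - <<'E'
from h import *
snap('wrist','w1');go([.5,0.,.36],down(np.pi/2))
E
```

```text
t: 1.32
tool_pos: [0.4621, 0.2168, 0.3608]
tool_rot: [-0.009, -3.142, 0.002]
contact_force: [0.6, -0.1, 0.7]
opening: 0.0852
grip_force: 0.0
d [-0.0398 -0.2184  0.0008] r [-0.0001 -0.0009 -0.0038] rows>= 5.3
```

View pics/w1.png

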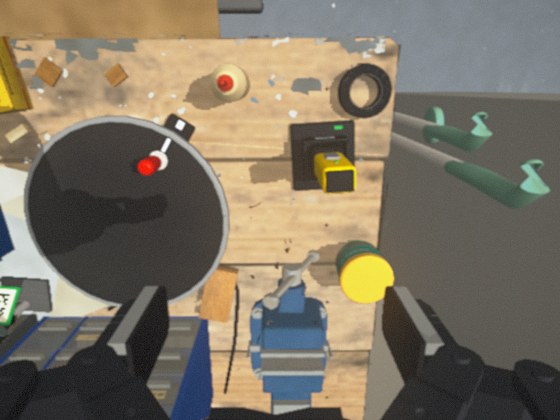

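w1 shows the scanner top at (341,180), the dock base around (322,155), the tape (364,90) and the oil (229,82). The turntable centre is about (127,209), the handle top (146,166) and the mark (181,125). Next is a second view.

```bash
python3 jog.py '0.085 -0.04 -0.22 0 0 0 0; 0.085 -0.04 -0.22 0 0 0 0; 0.085 -0.04 -0.22 0 0 0 0; 0.085 -0.04 -0.22 0 0 0 0; 0.085 -0.04 -0.22 0 0 0 0; 0.085 -0.04 -0.22 0 0 0 0; 0.085 -0.04 -0.22 0 0 0 0; 0.085 -0.04 -0.22 0 0 0 0'
python3 - <<'E'
from h import *
snap('wrist','w2')
E
python3 jog.py '0.085 0 -0.26 0 0 0 0; 0.085 0 -0.26 0 0 0 0; 0.085 0 -0.26 0 0 0 0; 0.085 0 -0.26 0 0 0 0; 0.085 0 -0.26 0 0 0 0; 0.085 0 -0.26 0 0 0 0; 0.085 0 -0.26 0 0 0 0; 0.085 0 -0.26 0 0 0 0; 0.085 0 -0.26 0 0 0 0'
python3 - <<'E'
from h import *
snap('wrist','w3')
for n in ('w2','w3'):cv2.imwrite(f'pics/{n}b.png',cv2.resize(cv2.imread(f'pics/{n}.png'),(800,600),interpolation=cv2.INTER_CUBIC))
E
```

```text
t: 2.03
tool_pos: [0.5003, 0.0009, 0.361]
tool_rot: [-0.0, -3.141, -0.002]
contact_force: [-1.1, -0.3, -0.3]
opening: 0.0849
grip_force: 0.0
t: 2.83
tool_pos: [0.501, -0.2581, 0.3611]
tool_rot: [0.003, -3.141, -0.002]
contact_force: [-0.1, 0.2, -0.1]
opening: 0.085
grip_force: 0.0
```

View pics/w2b.png

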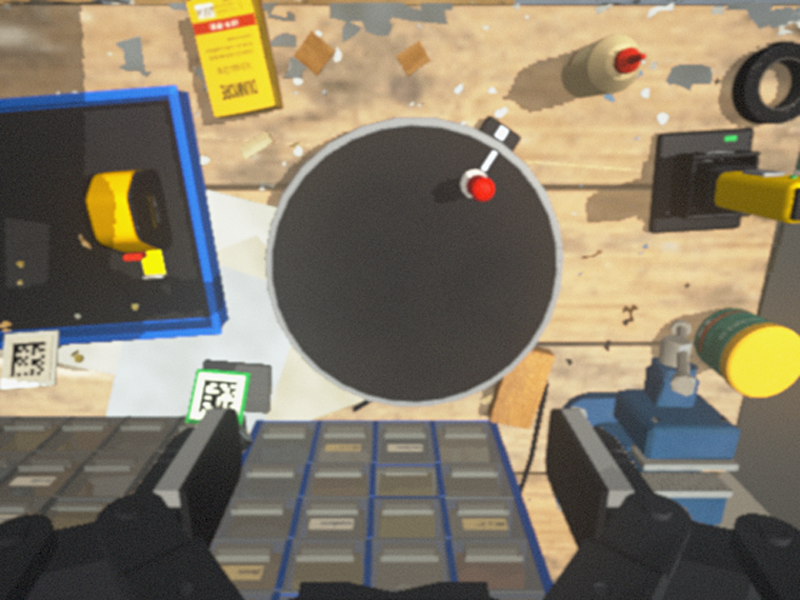

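View pics/w3b.png

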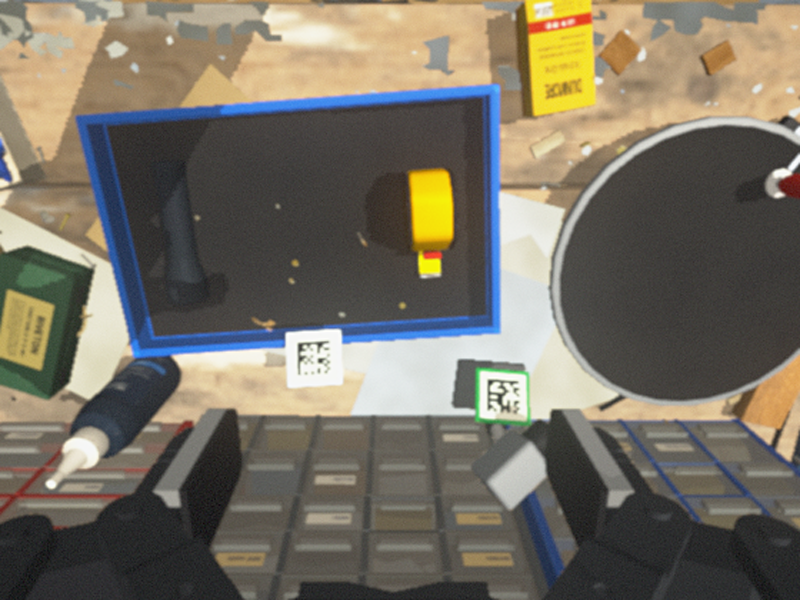

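w2 and w3 show that only the measure (yellow, tab toward the far side, w3 (431,210)) and the torch (w3 (180,235)) are present. The tag is at w3 (314,357) / w2 (32,358) and the code at w2 (219,399) / w3 (502,397). The handle top is at w2 (482,188) and the disc spans 268–561 by 118–404 in w2. Next I'll enlarge the scanner and torch.

Run:
```python
from h import *
a=cv2.resize(cv2.imread('pics/w1.png')[105:205,270:370],(400,400),interpolation=cv2.INTER_CUBIC)
b=cv2.imread('pics/w3.png')[100:220,90:190];b=cv2.convertScaleAbs(b,alpha=2.2,beta=10);b=cv2.resize(b,(400,480),interpolation=cv2.INTER_CUBIC)
im=np.zeros((480,800,3),np.uint8);im[:400,:400]=a;im[:,400:]=b;cv2.imwrite('pics/crop1.png',im)
s=.7
W2=lambda u,v:('wrist','w2',u*s,v*s);W3=lambda u,v:('wrist','w3',u*s,v*s);W1=lambda u,v:('wrist','w1',u,v)
for n,x in dict(tag=tri(W3(314,357),W2(32,358)),code=tri(W3(502,397),W2(219,399)),tab=tri(W2(153,263),W3(430,265)),handle=tri(W1(146,166),W2(482,188)),disc=tri(W1(127,209),W2(415,261)),
  rimfar=tri(W2(221,330),W3(499,330)),rimnear=tri(W2(181,88),W3(498,87)),
  mNearL=tri(W2(94,174),W3(409,169)),mFarL=tri(W2(103,240),W3(412,249))).items():print(n,x[0].round(4),x[1])
for u,v in((268,260),(561,260),(415,118),(415,404)):print('disc',onz(*W2(u,v),.037).round(3))
for u,v in((79,117),(498,86),(500,332),(138,355)):print('rim',onz(*W3(u,v),.039).round(3))
print('mark',onz(*W2(499,132),.024).round(3),'cab',onz(*W3(300,418),0).round(3),onz(*W2(370,420),0).round(3),'oil',onz(*W2(605,66),.08),'carton',onz(*W3(596,105),.042))
for u,v in((409,169),(450,169),(453,249),(412,249)):print('mtop',onz(*W3(u,v),.0725).round(3))
```

```text
tag [ 0.622  -0.3311  0.0518] [0.0, 0.0]
code [ 0.6561 -0.1588  0.0654] [0.0005, 0.0005]
tab [ 0.5427 -0.2241  0.0157] [0.0014, 0.0014]
handle [0.465  0.0688 0.0822] [0.0002, 0.0002]
disc [0.5336 0.0197 0.0324] [0.0017, 0.0017]
rimfar [ 0.6004 -0.1599  0.0372] [0.0004, 0.0004]
rimnear [ 0.3904 -0.1732  0.031 ] [0.0, 0.0]
mNearL [ 0.4558 -0.2457  0.0505] [0.0016, 0.0016]
mFarL [ 0.5145 -0.2427  0.061 ] [0.0042, 0.0042]
disc [ 0.533 -0.111  0.037]
disc [0.533 0.15  0.037]
disc [0.414 0.018 0.037]
disc [0.678 0.022 0.037]
rim [ 0.414 -0.515  0.039]
rim [ 0.39  -0.175  0.039]
rim [ 0.602 -0.159  0.039]
rim [ 0.626 -0.499  0.039]
mark [0.425 0.09  0.024] cab [ 0.716 -0.357  0.   ] [ 0.717 -0.024  0.   ] oil [0.37856541 0.15368739 0.08      ] carton [ 0.40439641 -0.09521521  0.042     ]
mtop [ 0.453 -0.246  0.073]
mtop [ 0.453 -0.214  0.073]
mtop [ 0.516 -0.21   0.073]
mtop [ 0.516 -0.243  0.073]
```

View pics/crop1.png

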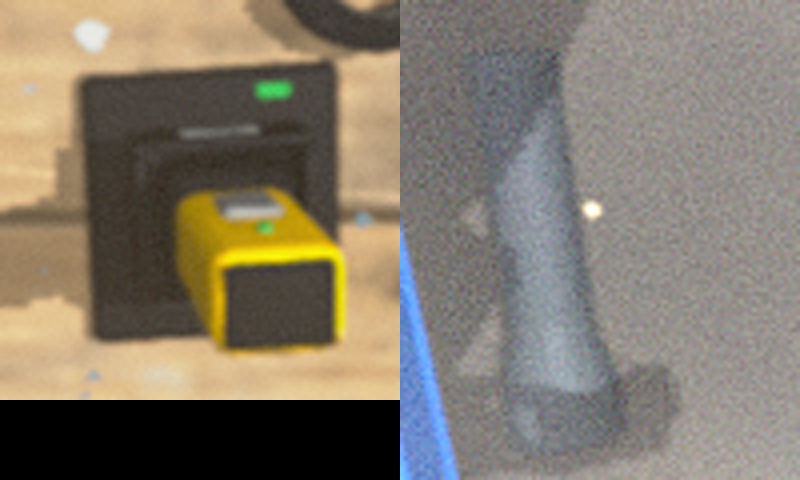

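The crop shows the scanner's top-face corners at about (212,262), (343,248), (345,338), (220,350). The dock plate's near edge runs (83,78)–(335,65). The torch runs from its tail at (512,52) to its head end at (565,452).

Run:
```python
from h import *
W1=lambda u,v:('wrist','w1',270+u/4,105+v/4)
B=[onz(*W1(*p),.01)[:2] for p in((83,78),(335,65),(94,338))]
print('base',np.round(B,4),'edges',np.linalg.norm(B[1]-B[0]),np.linalg.norm(B[2]-B[0]),'yaw',np.arctan2(-(B[1]-B[0])[0],(B[1]-B[0])[1]),np.arctan2((B[2]-B[0])[1],(B[2]-B[0])[0]),'c',(B[1]+B[2])/2)
T=[onz(*W1(*p),.146)[:2] for p in((212,262),(343,248),(345,338),(220,350))];print('top',np.round(T,4),np.mean(T,0), 'yaw',np.arctan2(-(T[1]-T[0])[0],(T[1]-T[0])[1]),np.arctan2(-(T[2]-T[3])[0],(T[2]-T[3])[1]))
W2=('wrist','w2',797*.7,187*.7)
W3=lambda u,v:('wrist','w3',90+u/4,100+v/4)
a,b=onz(*W3(112,52),.03),onz(*W3(165,452),.03);print('torch',a.round(3),b.round(3),(a+b)/2,np.linalg.norm(a-b),np.arctan2(b[1]-a[1],b[0]-a[0]))
print(proj('wrist','w1',[.475,.275,.146]))
go([.472,.272,.24],down(np.pi/2+.05))
```

```text
base [[0.4263 0.2354]
 [0.4226 0.316 ]
 [0.5124 0.2398]] edges 0.08063691426499137 0.08625643548995283 yaw 0.0451147421203102 0.051038538548246436 c [0.46752789 0.27790743]
top [[0.4574 0.2617]
 [0.4541 0.2931]
 [0.4765 0.295 ]
 [0.4794 0.2644]] [0.4668619  0.27855249] yaw 0.10353711195070264 0.09451409607827661
torch [ 0.45 -0.45  0.03] [ 0.578 -0.45   0.03 ] [ 0.51418156 -0.45010677  0.03      ] 0.1285826888162281 0.005890980020656001
(np.float64(335.9480866060746), np.float64(188.10331193613638))
d [0.0277 0.5296 0.1218] r [ 0.0009  0.0002 -0.0473] rows>= 13.0
```

```bash
python3 jog.py '0.085 0.033 0.536 0 0 0 0; 0.085 0.033 0.536 0 0 0 0; 0.085 0.033 0.536 0 0 0 0; 0.085 0.033 0.536 0 0 0 0; 0.085 0.033 0.536 0 0 0 0; 0.085 0.033 0.536 0 0 0 0; 0.085 0.033 0.536 0 0 0 0; 0.085 0.033 0.536 0 0 0 0; 0.085 0.033 0.536 0 0 0 0; 0.085 0.033 0.536 0 0 0 0; 0.085 0.033 0.536 0 0 0 -0.06; 0.085 0.033 0.536 0 0 0 -0.06; 0.085 0.033 0.536 0.08 0 0 -0.06; 0.085 0.033 0.536 0.15 0 0 -0.06; 0.085 0.033 0.536 0.15 0 0 -0.06; 0.085 0.033 0.536 0.15 0 0 -0.06; 0.085 0.033 0.536 0.15 0 0 -0.06; 0.085 0.033 0.536 0.15 0 0 -0.06'
python3 - <<'E'
from h import *
im=snap('wrist','w4')
c=im[150:420,130:430,::-1];cv2.imwrite('pics/w4b.png',cv2.resize(c,None,fx=2.2,fy=2.2,interpolation=cv2.INTER_CUBIC))
T=toolT();print(T.round(4))
for off in(0,.02):print(proj('wrist','w4',[.467,.278,.146]))
E
```

```text
t: 4.38
tool_pos: [0.465, 0.2774, 0.2101]
tool_rot: [0.1, -3.137, 0.002]
contact_force: [-0.5, -0.2, 0.5]
opening: 0.0851
grip_force: 0.0
[[-9.980e-01 -6.240e-02  1.400e-03  4.669e-01]
 [-6.240e-02  9.980e-01  6.000e-04  2.775e-01]
 [-1.400e-03  5.000e-04 -1.000e+00  2.130e-01]
 [ 0.000e+00  0.000e+00  0.000e+00  1.000e+00]]
(np.float64(277.9267664150998), np.float64(235.91326171326432))
(np.float64(277.9267664150998), np.float64(235.91326171326432))
```

View pics/w4b.png

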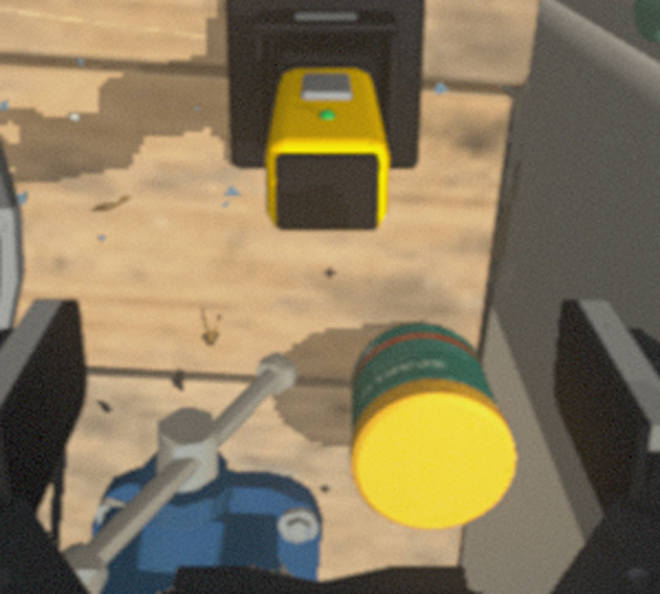

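The crop shows the scanner top centred at (328,187), which is full-frame (279,235), within about 1 px of prediction and square to the tool. I'll descend and grip.

```bash
python3 jog.py '0.085 0 0 0.03 0 0 0; 0.085 0 0 0.06 0 0 0; 0.085 0 0 0.085 0 0 0; 0.085 0 0 0.103 0 0 0; 0.085 0 0 0.103 0 0 0; 0.085 0 0 0.103 0 0 0; 0.085 0 0 0.103 0 0 0; 0.045 0 0 0.103 0 0 0; 0.045 0 0 0.103 0 0 0; 0.03 0 0 0.103 0 0 0; 0.02 0 0 0.103 0 0 0; 0.02 0 0 0.103 0 0 0; 0.02 0 0 0.103 0 0 0; 0.02 0 0 0.103 0 0 0' 50
python3 - <<'E'
from h import *
print(ctrl.get_obs()['q'],toolT().round(4))
E
```

```text
t: 5.6
tool_pos: [0.4678, 0.2768, 0.1091]
tool_rot: [-0.094, 3.139, 0.002]
contact_force: [0.0, 1.0, 3.8]
opening: 0.0333
grip_force: 50.4
[ 3.96996945e-01 -3.38786827e-02  1.91167015e+00  6.62089099e-04
  1.26222585e+00 -1.23415518e+00] [[-0.9982 -0.0601  0.0012  0.4678]
 [-0.0601  0.9982  0.0012  0.2768]
 [-0.0013  0.0011 -1.      0.1091]
 [ 0.      0.      0.      1.    ]]
```

```bash
cat >> h.py <<'E'
def facing(n,yaw):
    z=-np.array(n)/np.linalg.norm(n); y=np.array([np.cos(yaw),np.sin(yaw),0]); y-=z*(y@z); y/=np.linalg.norm(y); return np.c_[np.cross(y,z),y,z]
E
python3 - <<'E'
from h import *
n=np.array([-np.sin(.52)*np.cos(.07),-np.sin(.52)*np.sin(.07),np.cos(.52)])
tag=np.array([.622,-.331,.0555]); go(tag+.1985*n,facing(n,np.pi/2+.07))
E
```

```text
d [-0.0189 -0.6168 -0.1193] r [-0.0015 -0.5187 -0.0099] rows>= 15.1
```

```bash
python3 jog.py '0.02 0 0 -0.04 0 0 0; 0.02 0 0 -0.08 0 0 0; 0.02 0 0 -0.119 0 0 0; 0.02 -0.019 -0.04 -0.119 0 -0.06 -0.01; 0.02 -0.019 -0.08 -0.119 0 -0.15 -0.01; 0.02 -0.019 -0.12 -0.119 0 -0.25 -0.01; 0.02 -0.019 -0.16 -0.119 0 -0.35 -0.01; 0.02 -0.019 -0.20 -0.119 0 -0.45 -0.01; 0.02 -0.019 -0.617 -0.119 0 -0.519 -0.01; 0.02 -0.019 -0.617 -0.119 0 -0.519 -0.01; 0.02 -0.019 -0.617 -0.119 0 -0.519 -0.01; 0.02 -0.019 -0.617 -0.119 0 -0.519 -0.01; 0.02 -0.019 -0.617 -0.119 0 -0.519 -0.01; 0.02 -0.019 -0.617 -0.119 0 -0.519 -0.01; 0.02 -0.019 -0.617 -0.119 0 -0.519 -0.01; 0.02 -0.019 -0.617 -0.119 0 -0.519 -0.01; 0.02 -0.019 -0.617 -0.119 0 -0.519 -0.01; 0.02 -0.019 -0.617 -0.119 0 -0.519 -0.01; 0.02 -0.019 -0.617 -0.119 0 -0.519 -0.01; 0.02 -0.019 -0.617 -0.119 0 -0.519 -0.01'
python3 - <<'E'
from h import *
snap('wrist','w5');snap('scene','s5')
a=cv2.imread('pics/w5.png');b=cv2.imread('pics/s5.png')[150:330,260:480];b=cv2.resize(b,(513,420),interpolation=cv2.INTER_CUBIC)
cv2.imwrite('pics/c5.png',cv2.resize(np.hstack([a,b]),(800,313)))
n=np.array([-np.sin(.52)*np.cos(.07),-np.sin(.52)*np.sin(.07),np.cos(.52)])
tag=np.array([.622,-.331,.0555]); go(tag+.1985*n,facing(n,np.pi/2+.07))
T=toolT();print((T[:3,:3].T@(tag-T[:3,3])).round(4))
E
```

```text
t: 7.27
tool_pos: [0.5222, -0.3401, 0.2249]
tool_rot: [-0.088, 2.625, 0.024]
contact_force: [-1.2, 0.9, -2.5]
opening: 0.0333
grip_force: 52.0
d [-0.0017 -0.0003 -0.0013] r [-0.0003 -0.0031  0.0002] rows>= 0.1
[-0.0023 -0.0003  0.1972]
```

View pics/c5.png

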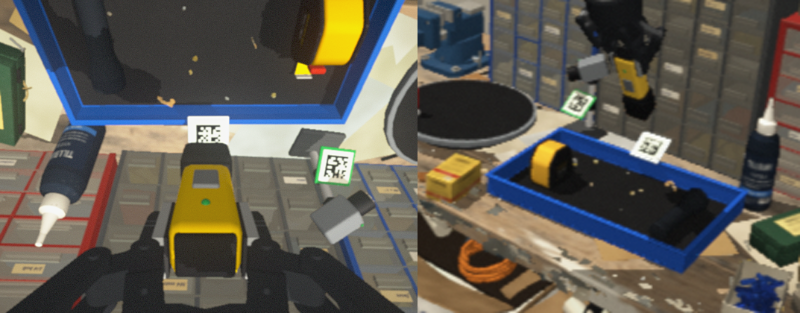

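c5 shows the scanner held and pointing at the tag (code at (209,133), directly ahead of it). I'll hold still for over 1 s, then reverse the path exactly.

```bash
python3 jog.py '0.02 0 0 0 0 0 0; 0.02 0 0 0 0 0 0; 0.02 0 0 0 0 0 0; 0.02 0 0 0 0 0 0; 0.02 0 0 0 0 0 0; 0.02 0 0 0 0 0 0; 0.02 0 0 0 0 0 0; 0.02 0 0 0 0 0 0; 0.02 0 0 0 0 0 0; 0.02 0 0 0 0 0 0; 0.02 0 0 0 0 0 0; 0.02 0 0 0 0 0 0; 0.02 0 0 0 0 0 0; 0.02 0 0 0 0 0 0; 0.02 0 0 0 0 0 0; 0.02 0 0 0 0 0 0'
python3 - <<'E'
from h import *
r=R.from_rotvec([0,-.519,-.01]); d=np.array([-.019,-.617,-.119])
print('above dock (z -.119):',(-(r.inv().apply(d-[0,0,-.119]))).round(4),r.inv().as_rotvec())
x=tri(('wrist','w5',336*1.341,166*1.341),('wrist','w3',502*.7,397*.7),('wrist','w2',219*.7,399*.7));print(x)
E
```

```text
t: 8.7
tool_pos: [0.5234, -0.3385, 0.2273]
tool_rot: [-0.092, 2.621, 0.021]
contact_force: [0.5, 1.1, -1.2]
opening: 0.0336
grip_force: 52.0
above dock (z -.119): [ 0.0106  0.6172 -0.0079] [-0.     0.519  0.01 ]
(array([ 0.65494061, -0.15821809,  0.06624704]), [0.0016, 0.0009, 0.0011])
```

```bash
python3 jog.py '0.02 0.001 0.04 -0.001 0 0.05 0.001; 0.02 0.002 0.08 -0.001 0 0.12 0.002; 0.02 0.003 0.12 -0.002 0 0.22 0.003; 0.02 0.004 0.16 -0.002 0 0.32 0.004; 0.02 0.005 0.20 -0.003 0 0.42 0.006; 0.02 0.0106 0.6172 -0.0079 0 0.519 0.01; 0.02 0.0106 0.6172 -0.0079 0 0.519 0.01; 0.02 0.0106 0.6172 -0.0079 0 0.519 0.01; 0.02 0.0106 0.6172 -0.0079 0 0.519 0.01; 0.02 0.0106 0.6172 -0.0079 0 0.519 0.01; 0.02 0.0106 0.6172 -0.0079 0 0.519 0.01; 0.02 0.0106 0.6172 -0.0079 0 0.519 0.01; 0.02 0.0106 0.6172 -0.0079 0 0.519 0.01; 0.02 0.0106 0.6172 -0.0079 0 0.519 0.01; 0.02 0.0106 0.6172 -0.0079 0 0.519 0.01; 0.02 0.0106 0.6172 -0.0079 0 0.519 0.01; 0.02 0.0106 0.6172 -0.0079 0 0.519 0.01; 0.02 0.0106 0.6172 -0.0079 0 0.519 0.01; 0.02 0.0106 0.6172 -0.0079 0 0.519 0.01; 0.02 0.0106 0.6172 -0.0079 0 0.519 0.01'
python3 - <<'E'
from h import *
go([.4675,.277,.2275],down(np.pi/2+.06))
E
```

```text
t: 10.37
tool_pos: [0.4677, 0.2751, 0.2273]
tool_rot: [-0.091, 3.14, -0.0]
contact_force: [-0.9, 0.6, -1.3]
opening: 0.0335
grip_force: 52.4
d [ 0.0001  0.0019 -0.0002] r [-0.      0.0001 -0.0019] rows>= 0.0
```

```bash
python3 jog.py '0.02 0 0 0.03 0 0 0; 0.02 0 0 0.06 0 0 0; 0.02 0 0 0.075 0 0 0; 0.02 0 0 0.09 0 0 0; 0.02 0 0 0.1 0 0 0; 0.02 0 0 0.11 0 0 0; 0.02 0 0 0.117 0 0 0; 0.02 0 0 0.117 0 0 0; 0.02 0 0 0.117 0 0 0'
python3 - <<'E'
from h import *
print(toolT()[:3,3].round(4),ctrl.get_obs()['contact_force'])
E
```

```text
t: 11.12
tool_pos: [0.4678, 0.2763, 0.1109]
tool_rot: [-0.094, 3.139, 0.0]
contact_force: [-0.2, 0.0, -1.3]
opening: 0.0333
grip_force: 52.5
[0.4678 0.2763 0.1109] [-0.21283148  0.03098451 -1.26964236]
```

```bash
python3 jog.py '0.085 0 0 0 0 0 0; 0.085 0 0 0 0 0 0; 0.085 0 0 0 0 0 0; 0.085 0 0 0 0 0 0; 0.085 0 0 0 0 0 0; 0.085 0 0 -0.04 0 0 0; 0.085 0 0 -0.08 0 0 0; 0.085 0 0 -0.12 0 0 0; 0.085 0 0 -0.16 0 0 0; 0.085 0 -0.04 -0.18 0 0 0; 0.085 0 -0.04 -0.18 0 0 0'
python3 - <<'E'
from h import *
snap('wrist','w6');im=cv2.imread('pics/w6.png');cv2.imwrite('pics/w6b.png',im)
print('dock/scanner top predicted',proj('wrist','w6',[.467,.278,.146]))
hsv=cv2.cvtColor(im,cv2.COLOR_BGR2HSV)[:,:,:];u,v=map(int,proj('wrist','w6',[.467,.278,.146]))
m=cv2.inRange(hsv,(22,150,80),(32,255,255));m2=np.zeros_like(m);m2[max(0,v-50):v+40,u-50:u+50]=m[max(0,v-50):v+40,u-50:u+50];ys,xs=np.nonzero(m2);print(xs.min(),xs.max(),ys.min(),ys.max())
go([.485,-.228,.29],down(np.pi/2+.06))
E
```

```text
t: 12.03
tool_pos: [0.4724, 0.2346, 0.2977]
tool_rot: [-0.091, 3.129, 0.001]
contact_force: [0.3, -0.2, 0.5]
opening: 0.0853
grip_force: 0.0
dock/scanner top predicted (np.float64(330.43804271837297), np.float64(187.4909147709159))
300 348 154 203
d [ 0.0132 -0.4632  0.0041] r [ 0.0012  0.0073 -0.0023] rows>= 11.1
```

```bash
python3 jog.py '0.085 0.013 -0.463 0 0 0 0; 0.085 0.013 -0.463 0 0 0 0; 0.085 0.013 -0.463 0 0 0 0; 0.085 0.013 -0.463 0 0 0 0; 0.085 0.013 -0.463 0 0 0 0; 0.085 0.013 -0.463 0 0 0 0; 0.085 0.013 -0.463 0 0 0 0; 0.085 0.013 -0.463 0 0 0 0; 0.085 0.013 -0.463 0 0 0 0; 0.085 0.013 -0.463 0 0 0 0; 0.085 0.013 -0.463 0 0 0 0; 0.085 0.013 -0.463 0 0 0 0; 0.085 0.013 -0.463 0 0 0 0; 0.085 0.013 -0.463 0 0 0 0'
cat >> h.py <<'E'
def yellow(fn,roi):
    im=cv2.imread(f'pics/{fn}.png');m=cv2.inRange(cv2.cvtColor(im,cv2.COLOR_BGR2HSV),(17,140,90),(34,255,255));k=np.zeros_like(m);u0,v0,u1,v1=roi;k[v0:v1,u0:u1]=m[v0:v1,u0:u1]
    out=[]
    for c in sorted(cv2.findContours(k,cv2.RETR_EXTERNAL,cv2.CHAIN_APPROX_SIMPLE)[0],key=cv2.contourArea)[::-1][:3]:
        if cv2.contourArea(c)>15: out.append((cv2.contourArea(c),cv2.boxPoints(cv2.minAreaRect(c)).round(1).tolist()))
    return out
E
python3 - <<'E'
from h import *
snap('wrist','w7')
im=cv2.imread('pics/w7.png');print(toolT().round(4).tolist())
cv2.imwrite('pics/w7b.png',cv2.resize(im[60:360,100:460],None,fx=2,fy=2,interpolation=cv2.INTER_CUBIC))
for a,b in yellow('w7',(150,90,400,330)):print(a,[onz('wrist','w7',*p,.0725)[:2].round(3).tolist() for p in b],b)
E
```

```text
t: 13.25
tool_pos: [0.4843, -0.2258, 0.2887]
tool_rot: [0.094, -3.138, -0.004]
contact_force: [-0.2, 0.9, -0.1]
opening: 0.0849
grip_force: 0.0
[[-0.9981, -0.0611, -0.0014, 0.4845], [-0.0611, 0.9981, 0.0017, -0.2252], [0.0013, 0.0018, -1.0, 0.2891], [0.0, 0.0, 0.0, 1.0]]
2368.5 [[0.532, -0.243], [0.45, -0.247], [0.448, -0.214], [0.53, -0.208]] [[256.0, 221.0], [256.0, 139.0], [291.0, 139.0], [291.0, 221.0]]
465.0 [[0.401, -0.159], [0.398, -0.119], [0.41, -0.117], [0.412, -0.157]] [[355.0, 90.0], [399.0, 90.0], [399.0, 103.0], [355.0, 103.0]]
```

View pics/w7b.png

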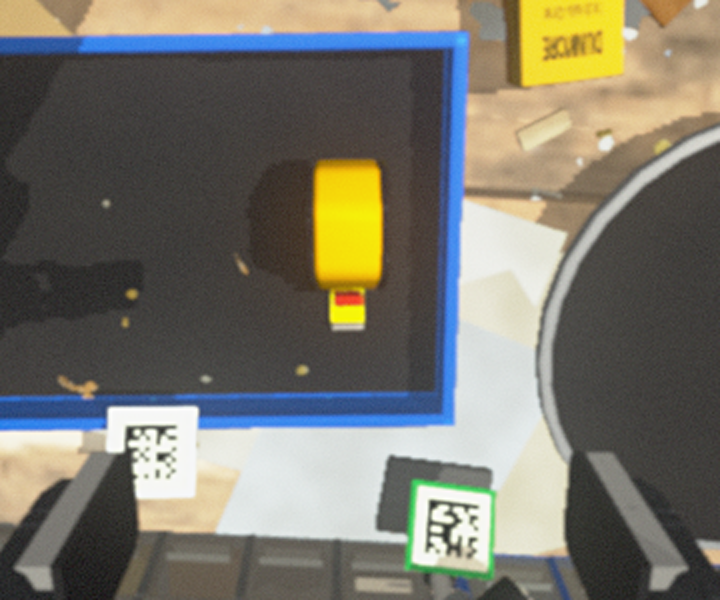

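w7b shows the measure's case at crop (315–382,160–288), full-frame (257–291,140–204), with its tab toward the far side and nothing moved. The case centre is about (0.483,-0.2275), aligned with the tool. I'll descend and grip.

```bash
python3 jog.py '0.07 0.001 -0.002 0.04 0 0 0; 0.07 0.001 -0.002 0.08 0 0 0; 0.07 0.001 -0.002 0.12 0 0 0; 0.07 0.001 -0.002 0.16 0 0 0; 0.07 0.001 -0.002 0.2 0 0 0; 0.07 0.001 -0.002 0.225 0 0 0; 0.07 0.001 -0.002 0.245 0 0 0; 0.07 0.001 -0.002 0.245 0 0 0; 0.07 0.001 -0.002 0.245 0 0 0; 0.05 0.001 -0.002 0.245 0 0 0; 0.03 0.001 -0.002 0.245 0 0 0; 0.03 0.001 -0.002 0.245 0 0 0; 0.03 0.001 -0.002 0.245 0 0 0; 0.03 0.001 -0.002 0.245 0 0 0' 50
python3 - <<'E'
from h import *
T=toolT();print(T.round(4).tolist())
c=np.array([.546,.0195]);u=np.array([np.cos(2.6),np.sin(2.6)])
print('measure place',c-.08*u,'torch place',c-.003*u)
E
```

```text
t: 14.47
tool_pos: [0.4854, -0.2291, 0.0481]
tool_rot: [-0.094, 3.136, -0.002]
contact_force: [-0.9, 2.9, 5.5]
opening: 0.0411
grip_force: 50.9
[[-0.9982, -0.0601, 0.0038, 0.4854], [-0.0601, 0.9982, -0.0011, -0.2291], [-0.0037, -0.0013, -1.0, 0.0481], [0.0, 0.0, 0.0, 1.0]]
measure place [ 0.6145511  -0.02174011] torch place [0.54857067 0.0179535 ]
```

The measure is gripped (41 mm). I'll lift it and carry it over the turntable.

```bash
python3 - <<'E'
from h import *
go([.608,-.033,.25],down(2.6))
E
python3 jog.py '0.03 0 0 -0.04 0 0 0; 0.03 0 0 -0.08 0 0 0; 0.03 0 0 -0.12 0 0 0; 0.03 0 0 -0.16 0 0 0; 0.03 0 0 -0.2 0 0 0; 0.03 0 0 -0.2 0 0 0'
python3 - <<'E'
from h import *
o=ctrl.get_obs();print(o['q'].round(3),o['opening']);go([.608,-.033,.25],down(2.6))
E
```

```text
d [-0.1349  0.1881 -0.2017] r [-0.0031  0.0028 -0.9691] rows>= 7.8
t: 14.97
tool_pos: [0.4873, -0.2311, 0.2568]
tool_rot: [-0.094, 3.126, -0.016]
contact_force: [0.8, -0.3, -0.8]
opening: 0.0408
grip_force: 52.8
[-0.581 -0.179  1.792 -0.     1.511 -2.212] 0.0407819290070644
d [-0.1322  0.1906  0.0066] r [-0.017   0.0079 -0.9691] rows>= 7.8
```

```bash
python3 jog.py '0.03 -0.02 0.02 0 0 0 -0.1; 0.03 -0.04 0.045 0 0 0 -0.2; 0.03 -0.06 0.07 0 0 0 -0.32; 0.03 -0.08 0.1 0 0 0 -0.44; 0.03 -0.1 0.13 0 0 0 -0.56; 0.03 -0.12 0.16 0 0 0 -0.68; 0.03 -0.134 0.19 0 0 0 -0.8; 0.03 -0.134 0.19 0 0 0 -0.9; 0.03 -0.134 0.19 0 0 0 -0.969; 0.03 -0.134 0.19 0 0 0 -0.969; 0.03 -0.134 0.19 0 0 0 -0.969'
python3 - <<'E'
from h import *
o=ctrl.get_obs();print(o['q'].round(3));go([.608,-.033,.0775],down(2.6))
E
```

```text
t: 15.88
tool_pos: [0.6058, -0.0309, 0.245]
tool_rot: [1.544, -2.736, -0.0]
contact_force: [-0.4, -0.7, -3.2]
opening: 0.0411
grip_force: 52.6
[-1.730e-01  2.000e-03  1.642e+00 -0.000e+00  1.498e+00 -2.772e+00]
d [ 0.0007 -0.003   0.1675] r [ 0.0003 -0.0003 -0.0019] rows>= 4.0
```

```bash
python3 jog.py '0.03 0.001 -0.003 0.04 0 0 0; 0.03 0.001 -0.003 0.08 0 0 0; 0.03 0.001 -0.003 0.12 0 0 0; 0.03 0.001 -0.003 0.14 0 0 0; 0.03 0.001 -0.003 0.155 0 0 0; 0.03 0.001 -0.003 0.162 0 0 0; 0.03 0.001 -0.003 0.166 0 0 0; 0.03 0.001 -0.003 0.166 0 0 0; 0.03 0.001 -0.003 0.166 0 0 0'
```

```text
t: 16.63
tool_pos: [0.6091, -0.0337, 0.0809]
tool_rot: [-1.544, 2.734, -0.002]
contact_force: [0.0, 0.2, -2.3]
opening: 0.0411
grip_force: 52.5
```

```bash
python3 jog.py '0.03 0 0 0.002 0 0 0; 0.03 0 0 0.004 0 0 0; 0.03 0 0 0.004 0 0 0'; python3 jog.py '0.045 0 0 0 0 0 0; 0.06 0 0 0 0 0 0; 0.065 0 0 0 0 0 0; 0.065 0 0 0 0 0 0; 0.065 0 0 0 0 0 0; 0.065 0 0 -0.04 0 0 0; 0.065 0 0 -0.08 0 0 0; 0.065 0 0 -0.12 0 0 0; 0.065 0 0 -0.17 0 0 0; 0.065 0 0 -0.17 0 0 0'
python3 - <<'E'
from h import *
snap('wrist','w8');go([.514,-.45,.25],down(np.pi/2+.03))
E
```

```text
t: 16.88
tool_pos: [0.6092, -0.0335, 0.0767]
tool_rot: [-1.545, 2.733, -0.003]
contact_force: [0.9, -1.0, -1.2]
opening: 0.0414
grip_force: 52.6
t: 17.72
tool_pos: [0.6116, -0.0338, 0.2552]
tool_rot: [-1.541, 2.725, -0.014]
contact_force: [1.9, -0.5, 0.5]
opening: 0.0652
grip_force: 0.0
d [ 0.4069 -0.1309  0.0038] r [-0.009   0.0106  0.9993] rows>= 10.3
```

```bash
python3 jog.py '0.085 0.04 -0.013 0 0 0 0.1; 0.085 0.08 -0.026 0 0 0 0.2; 0.085 0.12 -0.039 0 0 0 0.32; 0.085 0.16 -0.052 0 0 0 0.44; 0.085 0.2 -0.065 0 0 0 0.56; 0.085 0.24 -0.078 0 0 0 0.68; 0.085 0.28 -0.091 0 0 0 0.8; 0.085 0.32 -0.104 0 0 0 0.92; 0.085 0.36 -0.117 0 0 0 1; 0.085 0.407 -0.13 0 0 0 1; 0.085 0.407 -0.13 0 0 0 1; 0.085 0.407 -0.13 0 0 0 1; 0.085 0.407 -0.13 0 0 0 1'
python3 - <<'E'
from h import *
snap('wrist','w9');print(toolT().round(4).tolist())
a=cv2.imread('pics/w9.png')[60:300,150:410];a=cv2.resize(cv2.convertScaleAbs(a,alpha=2.2,beta=10),(520,480),interpolation=cv2.INTER_CUBIC)
b=cv2.resize(cv2.imread('pics/w8.png'),(280,210));im=np.zeros((480,800,3),np.uint8);im[:,:520]=a;im[:210,520:]=b;cv2.imwrite('pics/c9.png',im)
E
```

```text
t: 18.85
tool_pos: [0.5092, -0.4486, 0.2435]
tool_rot: [0.044, -3.14, -0.004]
contact_force: [1.4, 0.9, 0.1]
opening: 0.0849
grip_force: 0.0
[[-0.9996, -0.0297, -0.001, 0.5097], [-0.0297, 0.9996, 0.0021, -0.4478], [0.001, 0.0021, -1.0, 0.244], [0.0, 0.0, 0.0, 1.0]]
```

View pics/c9.png

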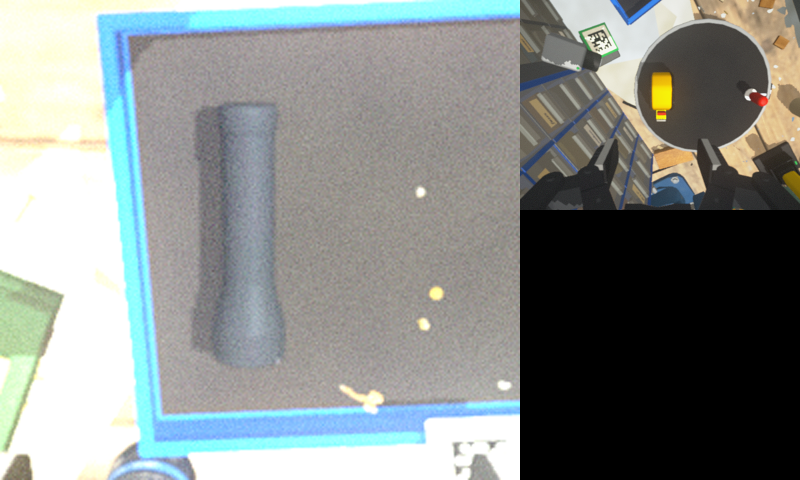

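The torch runs from its tail (249,105) to its head (249,362), so it is parallel to the tool. The inset shows the measure upright on the disc at the far side.

Run:
```python
from h import *
for z in(.02,.03):
  a,b=onz('wrist','w9',274.5,112.5,z),onz('wrist','w9',274.5,241,z);print(a.round(3),b.round(3),(a+b)/2,np.linalg.norm(a-b))
m=(a+b)/2; go([m[0],m[1],.016])
```

```text
[ 0.45  -0.451  0.02 ] [ 0.581 -0.448  0.02 ] [ 0.51575825 -0.4495515   0.02      ] 0.13095929619553698
[ 0.45  -0.451  0.03 ] [ 0.577 -0.448  0.03 ] [ 0.51337219 -0.44962785  0.03      ] 0.12738442832824695
d [-0.0038 -0.0024  0.228 ] r [0. 0. 0.] rows>= 5.5
```

```bash
python3 jog.py '0.058 -0.004 -0.002 0.04 0 0 0; 0.058 -0.004 -0.002 0.08 0 0 0; 0.058 -0.004 -0.002 0.12 0 0 0; 0.058 -0.004 -0.002 0.15 0 0 0; 0.058 -0.004 -0.002 0.18 0 0 0; 0.058 -0.004 -0.002 0.2 0 0 0; 0.058 -0.004 -0.002 0.215 0 0 0; 0.058 -0.004 -0.002 0.226 0 0 0; 0.058 -0.004 -0.002 0.226 0 0 0; 0.04 -0.004 -0.002 0.226 0 0 0; 0.01 -0.004 -0.002 0.226 0 0 0; 0.01 -0.004 -0.002 0.226 0 0 0; 0.01 -0.004 -0.002 0.226 0 0 0; 0.01 -0.004 -0.002 0.226 0 0 0; 0.01 -0.004 -0.002 0.226 0 0 0' 50
python3 - <<'E'
from h import *
print(toolT()[:3,3].round(4))
E
```

```text
t: 20.15
tool_pos: [0.5148, -0.452, 0.0215]
tool_rot: [-0.046, 3.139, -0.004]
contact_force: [0.9, 1.0, 5.7]
opening: 0.0368
grip_force: 52.8
[ 0.5148 -0.452   0.0215]
```

```bash
python3 jog.py '0.01 0 0 -0.04 0 0 0; 0.01 0 0 -0.08 0 0 0; 0.01 0 0 -0.12 0 0 0; 0.01 0 0 -0.16 0 0 0; 0.01 0 0 -0.2 0 0 0; 0.01 0 0 -0.23 0 0 0; 0.01 0 0 -0.23 0 0 0; 0.01 0 0 -0.23 0 0 0'
python3 - <<'E'
from h import *
o=ctrl.get_obs();print(o['opening']);go([.5486,.018,.25],down(2.6))
E
```

```text
t: 20.82
tool_pos: [0.5142, -0.4518, 0.2518]
tool_rot: [-0.046, 3.138, -0.005]
contact_force: [-0.4, -0.3, -3.5]
opening: 0.0366
grip_force: 51.9
0.03664329132887325
d [-4.800e-02  4.686e-01  3.000e-04] r [-4.6000e-03  8.0000e-04 -1.0002e+00] rows>= 11.3
```

```bash
python3 jog.py '0.01 -0.004 0.04 0 0 0 -0.08; 0.01 -0.008 0.08 0 0 0 -0.16; 0.01 -0.012 0.12 0 0 0 -0.24; 0.01 -0.016 0.16 0 0 0 -0.32; 0.01 -0.02 0.2 0 0 0 -0.4; 0.01 -0.024 0.24 0 0 0 -0.5; 0.01 -0.028 0.28 0 0 0 -0.6; 0.01 -0.032 0.32 0 0 0 -0.7; 0.01 -0.036 0.36 0 0 0 -0.8; 0.01 -0.04 0.4 0 0 0 -0.9; 0.01 -0.044 0.44 0 0 0 -1; 0.01 -0.048 0.469 0 0 0 -1; 0.01 -0.048 0.469 0 0 0 -1; 0.01 -0.048 0.469 0 0 0 -1; 0.01 -0.048 0.469 0 0 0 -1'
python3 - <<'E'
from h import *
snap('scene','s10')
go([.5486,.018,.05],down(2.6))
E
```

```text
t: 22.07
tool_pos: [0.5469, 0.019, 0.2466]
tool_rot: [1.544, -2.731, -0.003]
contact_force: [-0.2, -1.0, -2.0]
opening: 0.0367
grip_force: 51.8
d [-0.0007 -0.002   0.1972] r [ 0.0029 -0.0019 -0.0011] rows>= 4.7
```

```bash
python3 - <<'E'
from h import *
snap('wrist','w10')
for a,b in yellow('w10',(100,60,420,330)):print(a,[onz('wrist','w10',*p,.101)[:2].round(3).tolist() for p in b])
E
python3 jog.py '0.01 -0.001 -0.002 0.04 0 0 0; 0.01 -0.001 -0.002 0.08 0 0 0; 0.01 -0.001 -0.002 0.12 0 0 0; 0.01 -0.001 -0.002 0.14 0 0 0; 0.01 -0.001 -0.002 0.16 0 0 0; 0.01 -0.001 -0.002 0.175 0 0 0; 0.01 -0.001 -0.002 0.185 0 0 0; 0.01 -0.001 -0.002 0.185 0 0 0'
```

```text
3529.5 [[0.602, -0.072], [0.568, -0.053], [0.611, 0.015], [0.648, -0.005]]
127.5 [[0.644, 0.102], [0.631, 0.086], [0.624, 0.092], [0.637, 0.109]]
t: 22.83
tool_pos: [0.5482, 0.0182, 0.0614]
tool_rot: [1.541, -2.732, -0.005]
contact_force: [-0.6, -0.9, -2.3]
opening: 0.0372
grip_force: 51.7
```

```bash
python3 jog.py '0.01 0 0 0.004 0 0 0; 0.01 0 0 0.008 0 0 0; 0.01 0 0 0.011 0 0 0; 0.01 0 0 0.011 0 0 0'; python3 jog.py '0.045 0 0 0 0 0 0; 0.055 0 0 0 0 0 0; 0.055 0 0 0 0 0 0; 0.055 0 0 0 0 0 0; 0.055 0 0 0 0 0 0; 0.055 0 0 -0.04 0 0 0; 0.055 0 0 -0.08 0 0 0; 0.055 0 0 -0.12 0 0 0; 0.055 0 0 -0.16 0 0 0; 0.055 0 0 -0.18 0 0 0; 0.055 0 0 -0.18 0 0 0'
python3 - <<'E'
from h import *
snap('wrist','w11')
go([.465,.0685,.2],down(2.6))
E
```

```text
t: 23.17
tool_pos: [0.5505, 0.019, 0.0535]
tool_rot: [-1.546, 2.734, -0.0]
contact_force: [-0.3, -0.0, -1.8]
opening: 0.0368
grip_force: 51.8
t: 24.08
tool_pos: [0.5536, 0.0188, 0.2413]
tool_rot: [-1.541, 2.726, -0.012]
contact_force: [1.6, -0.3, 0.9]
opening: 0.0548
grip_force: 0.0
d [0.0026 0.1005 0.0369] r [-0.0069  0.0032  0.0001] rows>= 2.6
```

View pics/w11.png

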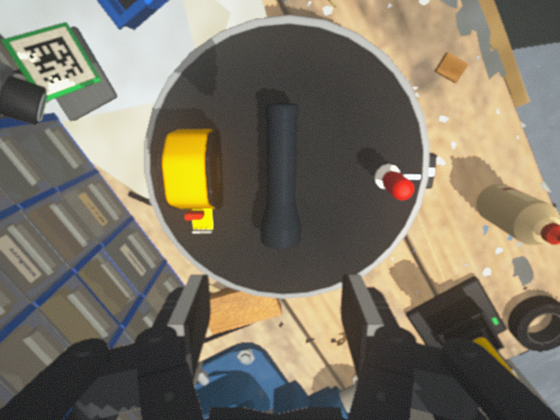

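w11 shows the torch along the disc's middle (282,175), the measure at (192,185) standing, the handle top at (400,188) and the mark at (431,170). The disc spans about (145–428, 17–296).

Run:
```python
from h import *
from scipy.optimize import least_squares
for fn,sc,hp in(('w11',(283,60),(400,187)),('w2',(415*.7,220*.7),(482*.7,187*.7))):
    g=cv2.cvtColor(cv2.imread(f'pics/{fn}.png'),cv2.COLOR_BGR2GRAY);m=(cv2.GaussianBlur(g,(5,5),0)<95).astype(np.uint8)
    n,l=cv2.connectedComponents(m);k=(l==l[int(sc[1]),int(sc[0])]).astype(np.uint8)
    c=max(cv2.findContours(k,cv2.RETR_EXTERNAL,cv2.CHAIN_APPROX_NONE)[0],key=cv2.contourArea);h=cv2.convexHull(c)[:,0]
    P=np.array([onz('wrist',fn,*p,.037)[:2] for p in h])
    s=least_squares(lambda x:np.hypot(*(P-x[:2]).T)-x[2],[.546,.02,.13],loss='soft_l1',f_scale=.002);print(fn,len(h),s.x.round(4),np.abs(s.fun).max().round(4))
    im=cv2.imread(f'pics/{fn}.png');hsv=cv2.cvtColor(im,cv2.COLOR_BGR2HSV);r=cv2.inRange(hsv,(0,150,90),(8,255,255))|cv2.inRange(hsv,(172,150,90),(180,255,255))
    q=np.zeros_like(r);u,v=map(int,hp);q[v-25:v+25,u-25:u+25]=r[v-25:v+25,u-25:u+25];ys,xs=np.nonzero(q);M=(xs.mean(),ys.mean())
    X=onz('wrist',fn,*M,.085);d=X[:2]-s.x[:2];print('handle',M,X.round(4),np.hypot(*d).round(4),np.arctan2(d[1],d[0]).round(4))
```

```text
w11 26 [0.6692 0.2044 0.3425] 0.0297
handle (np.float64(398.62016806722687), np.float64(185.84873949579833)) [0.4671 0.0645 0.085 ] 0.2458 -2.536
w2 67 [0.5465 0.0185 0.1258] 0.0004
handle (np.float64(337.12307692307695), np.float64(131.65384615384616)) [0.465 0.068 0.085] 0.0955 2.5954
```

```bash
python3 jog.py '0.055 0.002 0.04 0 0 0 0; 0.055 0.002 0.08 0 0 0 0; 0.055 0.002 0.1 0.03 0 0 0; 0.055 0.002 0.1 0.07 0 0 0; 0.055 0.002 0.1 0.07 0 0 0; 0.055 0.002 0.1 0.07 0 0 0; 0.055 0.002 0.1 0.07 0 0 0'
python3 - <<'E'
from h import *
o=ctrl.get_obs();print(o['q'].round(3));go([.465,.068,.063],down(2.595));snap('wrist','w12');go([.465,.068,.063],down(2.595))
im=cv2.imread('pics/w12.png');hsv=cv2.cvtColor(im,cv2.COLOR_BGR2HSV);r=cv2.inRange(hsv,(0,150,90),(8,255,255))|cv2.inRange(hsv,(172,150,90),(180,255,255))
r[:150]=0;n,l,st,ce=cv2.connectedComponentsWithStats(r);print([(s.tolist(),c.round(1).tolist()) for s,c in zip(st[1:],ce[1:]) if s[4]>100],proj('wrist','w12',[.465,.068,.08]),proj('wrist','w12',[.465,.068,.101]))
E
```

```text
t: 24.72
tool_pos: [0.464, 0.0687, 0.164]
tool_rot: [1.546, -2.735, 0.0]
contact_force: [0.2, -0.8, 1.0]
opening: 0.0552
grip_force: 0.0
[-0.012 -0.284  2.036 -0.     1.39  -2.611]
d [ 1.00e-04 -1.20e-03  1.01e-01] r [ 0.0001 -0.0001  0.0047] rows>= 2.4
d [ 7.000e-04 -1.000e-04  1.022e-01] r [-0.0021  0.0012  0.0044] rows>= 2.5
[([261, 201, 30, 40, 938], [275.0, 221.2]), ([3, 250, 31, 16, 382], [18.2, 258.0]), ([457, 269, 39, 38, 642], [474.9, 285.1])] (np.float64(275.1464597745923), np.float64(222.68459011304157)) (np.float64(275.1240896392021), np.float64(234.84851093726508))
```

```bash
python3 jog.py '0.055 0 0 0.04 0 0 0.004; 0.055 0 0 0.07 0 0 0.004; 0.055 0 0 0.09 0 0 0.004; 0.055 0 0 0.101 0 0 0.004; 0.055 0 0 0.101 0 0 0.004; 0.04 0 0 0.101 0 0 0.004; 0.03 0 0 0.101 0 0 0.004; 0.01 0 0 0.101 0 0 0.004; 0.01 0 0 0.101 0 0 0.004; 0.01 0 0 0.101 0 0 0.004' 20
python3 - <<'E'
from h import *
go([.465,.068,.063],down(2.595))
t=np.deg2rad(np.arange(6,91,6));print(np.c_[.095*np.sin(t),.095*(1-np.cos(t))].round(3).tolist())
E
```

```text
t: 25.6
tool_pos: [0.4648, 0.0693, 0.0649]
tool_rot: [-1.539, 2.736, -0.001]
contact_force: [-2.7, 1.5, 6.2]
opening: 0.0178
grip_force: 19.9
d [ 0.001  -0.0009  0.0019] r [-0.0016  0.002   0.001 ] rows>= 0.1
[[0.01, 0.001], [0.02, 0.002], [0.029, 0.005], [0.039, 0.008], [0.047, 0.013], [0.056, 0.018], [0.064, 0.024], [0.071, 0.031], [0.077, 0.039], [0.082, 0.047], [0.087, 0.056], [0.09, 0.066], [0.093, 0.075], [0.094, 0.085], [0.095, 0.095]]
```

```bash
python3 jog.py '0.01 0.004 0 0 0 0 0; 0.01 0.01 -0.001 0 0 0 0; 0.01 0.02 -0.002 0 0 0 0; 0.01 0.029 -0.005 0 0 0 0; 0.01 0.039 -0.008 0 0 0 0; 0.01 0.047 -0.013 0 0 0 0; 0.01 0.056 -0.018 0 0 0 0; 0.01 0.064 -0.024 0 0 0 0; 0.01 0.071 -0.031 0 0 0 0; 0.01 0.077 -0.039 0 0 0 0; 0.01 0.082 -0.047 0 0 0 0; 0.01 0.087 -0.056 0 0 0 0; 0.01 0.09 -0.066 0 0 0 0; 0.01 0.093 -0.075 0 0 0 0; 0.01 0.094 -0.085 0 0 0 0; 0.01 0.095 -0.091 0 0 0 0; 0.01 0.095 -0.095 0 0 0 0; 0.01 0.095 -0.095 0 0 0 0'
python3 - <<'E'
from h import *
o=ctrl.get_obs();print(o['q'].round(3));T=toolT();d=T[:2,3]-[.5465,.0185];print(np.hypot(*d),np.arctan2(d[1],d[0])%6.283-2.595)
E
```

```text
t: 27.1
tool_pos: [0.4978, -0.063, 0.0648]
tool_rot: [-1.539, 2.735, -0.007]
contact_force: [-0.2, -1.7, 9.9]
opening: 0.0184
grip_force: 20.4
[-2.740e-01 -7.900e-02  2.037e+00 -1.000e-03  1.179e+00 -2.869e+00]
0.09490921159280169 1.5789206859545684
```

Low forces and right on the circle. Second quarter.

```bash
python3 jog.py '0.01 0 -0.004 0 0 0 0; 0.01 -0.001 -0.01 0 0 0 0; 0.01 -0.002 -0.02 0 0 0 0; 0.01 -0.005 -0.029 0 0 0 0; 0.01 -0.008 -0.039 0 0 0 0; 0.01 -0.013 -0.047 0 0 0 0; 0.01 -0.018 -0.056 0 0 0 0; 0.01 -0.024 -0.064 0 0 0 0; 0.01 -0.031 -0.071 0 0 0 0; 0.01 -0.039 -0.077 0 0 0 0; 0.01 -0.047 -0.082 0 0 0 0; 0.01 -0.056 -0.087 0 0 0 0; 0.01 -0.066 -0.09 0 0 0 0; 0.01 -0.075 -0.093 0 0 0 0; 0.01 -0.085 -0.094 0 0 0 0; 0.01 -0.091 -0.095 0 0 0 0; 0.01 -0.095 -0.095 0 0 0 0; 0.01 -0.095 -0.095 0 0 0 0'
python3 - <<'E'
from h import *
o=ctrl.get_obs();print(o['q'].round(3));T=toolT();d=T[:2,3]-[.5465,.0185];print(np.hypot(*d),np.arctan2(d[1],d[0])%6.283-2.595)
E
```

```text
t: 28.6
tool_pos: [0.6276, -0.0286, 0.0649]
tool_rot: [-1.541, 2.734, -0.002]
contact_force: [-1.7, 1.3, 8.7]
opening: 0.0183
grip_force: 20.4
[-1.640e-01  2.110e-01  1.731e+00  1.000e-03  1.196e+00 -2.762e+00]
0.09374760226731031 3.1619646730322537
```

```bash
python3 jog.py '0.01 -0.004 0 0 0 0 0; 0.01 -0.01 0.001 0 0 0 0; 0.01 -0.02 0.002 0 0 0 0; 0.01 -0.029 0.005 0 0 0 0; 0.01 -0.039 0.008 0 0 0 0; 0.01 -0.047 0.013 0 0 0 0; 0.01 -0.056 0.018 0 0 0 0; 0.01 -0.064 0.024 0 0 0 0; 0.01 -0.071 0.031 0 0 0 0; 0.01 -0.077 0.039 0 0 0 0; 0.01 -0.082 0.047 0 0 0 0; 0.01 -0.087 0.056 0 0 0 0; 0.01 -0.09 0.066 0 0 0 0; 0.01 -0.093 0.075 0 0 0 0; 0.01 -0.094 0.085 0 0 0 0; 0.01 -0.095 0.091 0 0 0 0; 0.01 -0.095 0.095 0 0 0 0; 0.01 -0.095 0.095 0 0 0 0'
python3 - <<'E'
from h import *
T=toolT();d=T[:2,3]-[.5465,.0185];print(np.hypot(*d),np.arctan2(d[1],d[0])%6.283-2.595)
E
```

```text
t: 30.1
tool_pos: [0.5945, 0.1007, 0.0649]
tool_rot: [-1.542, 2.736, -0.004]
contact_force: [-2.0, -2.8, 8.2]
opening: 0.0182
grip_force: 20.5
0.09515425109424963 -1.5527961390515728
```

```bash
python3 jog.py '0.01 0 0.004 0 0 0 0; 0.01 0.001 0.01 0 0 0 0; 0.01 0.002 0.02 0 0 0 0; 0.01 0.005 0.029 0 0 0 0; 0.01 0.008 0.039 0 0 0 0; 0.01 0.013 0.047 0 0 0 0; 0.01 0.018 0.056 0 0 0 0; 0.01 0.024 0.064 0 0 0 0; 0.01 0.031 0.071 0 0 0 0; 0.01 0.039 0.077 0 0 0 0; 0.01 0.047 0.082 0 0 0 0; 0.01 0.056 0.087 0 0 0 0; 0.01 0.066 0.09 0 0 0 0; 0.01 0.075 0.093 0 0 0 0; 0.01 0.085 0.094 0 0 0 0; 0.01 0.091 0.095 0 0 0 0; 0.01 0.095 0.095 0 0 0 0; 0.01 0.095 0.095 0 0 0 0'
python3 - <<'E'
from h import *
T=toolT();d=T[:2,3]-[.5465,.0185];print(np.hypot(*d),np.arctan2(d[1],d[0])%6.283-2.595)
E
```

```text
t: 31.6
tool_pos: [0.4645, 0.0689, 0.0648]
tool_rot: [-1.539, 2.735, -0.002]
contact_force: [-1.3, 1.2, 9.2]
opening: 0.0179
grip_force: 20.7
0.09624359834573623 -0.004137743016518147
```

A full turn is done. I'll release, rise, and look from the earlier hover point.

```bash
python3 jog.py '0.03 0 0 0 0 0 0; 0.05 0 0 0 0 0 0; 0.055 0 0 0 0 0 0; 0.055 0 0 0 0 0 0; 0.055 0 0 -0.04 0 0 0; 0.055 0 0 -0.08 0 0 0; 0.055 0 0 -0.12 0 0 0; 0.055 0 0 -0.16 0 0 0; 0.055 0 -0.04 -0.18 0 0 0; 0.055 0 -0.08 -0.18 0 0 0; 0.055 0 -0.09 -0.18 0 0 0; 0.055 0 -0.09 -0.18 0 0 0; 0.055 0 -0.09 -0.18 0 0 0'
python3 - <<'E'
from h import *
snap('wrist','w13');print(toolT()[:3,3].round(4))
cv2.imwrite('pics/w13b.png',cv2.resize(cv2.imread('pics/w13.png')[0:320,110:460],None,fx=1.8,fy=1.8,interpolation=cv2.INTER_CUBIC))
E
```

```text
t: 32.68
tool_pos: [0.5397, 0.0223, 0.2407]
tool_rot: [1.539, -2.736, -0.004]
contact_force: [0.5, 0.2, 0.4]
opening: 0.055
grip_force: 0.0
[0.5393 0.0227 0.2407]
```

View pics/w13b.png

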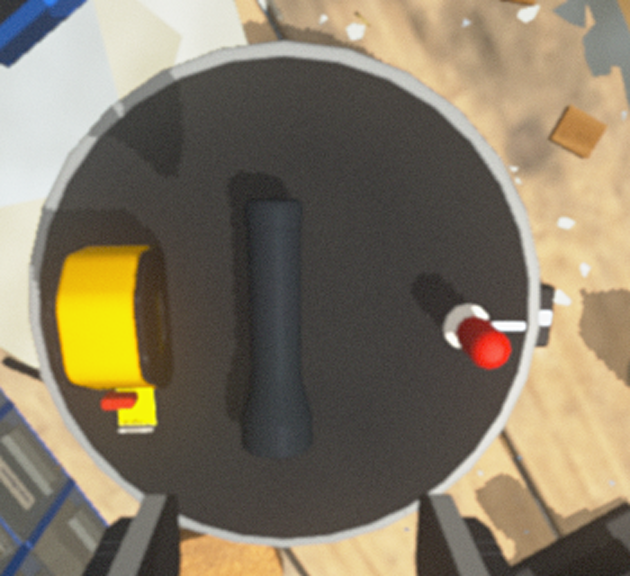

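w13b shows the handle back at its white mark. The torch runs from (274,200) to (278,455), and the measure stands at (58–137,247–388) with its tab at (137,408).

Run:
```python
from h import *
P=lambda u,v,z:onz('wrist','w13',110+u/1.8,v/1.8,z)
a,b=P(274,200,.058),P(278,455,.058);print('torch',(a+b)/2,np.linalg.norm(a-b),np.arctan2(*(b-a)[[1,0]]))
for p in((60,250),(137,247),(137,388),(64,388)):print(P(*p,.101).round(4))
print('tab',P(137,410,.045).round(4))
m=(a+b)/2;go([m[0],m[1],.2],down(2.6));
```

```text
torch [0.54971186 0.01733678 0.058     ] 0.12951212733215373 1.0302258231940715
[ 0.6    -0.0685  0.101 ]
[ 0.5721 -0.053   0.101 ]
[ 0.6079 -0.0029  0.101 ]
[ 0.6354 -0.0197  0.101 ]
tab [0.6369 0.0162 0.045 ]
d [-0.0009 -0.0118  0.0407] r [ 0.0033 -0.0012 -0.0039] rows>= 1.0
```

```bash
python3 jog.py '0.055 -0.001 -0.012 0 0 0 0; 0.055 -0.001 -0.012 0.04 0 0 0; 0.055 -0.001 -0.012 0.08 0 0 0; 0.055 -0.001 -0.012 0.12 0 0 0; 0.055 -0.001 -0.012 0.15 0 0 0; 0.055 -0.001 -0.012 0.17 0 0 0; 0.055 -0.001 -0.012 0.187 0 0 0; 0.055 -0.001 -0.012 0.187 0 0 0; 0.04 -0.001 -0.012 0.187 0 0 0; 0.01 -0.001 -0.012 0.187 0 0 0; 0.01 -0.001 -0.012 0.187 0 0 0; 0.01 -0.001 -0.012 0.187 0 0 0; 0.01 -0.001 -0.012 0.187 0 0 0; 0.01 -0.001 -0.012 0.187 0 0 0' 50
python3 jog.py '0.01 0 0 -0.04 0 0 0; 0.01 0 0 -0.08 0 0 0; 0.01 0 0 -0.12 0 0 0; 0.01 0 0 -0.16 0 0 0; 0.01 0 0 -0.2 0 0 0; 0.01 0 0 -0.2 0 0 0; 0.01 0 0 -0.2 0 0 0'
python3 - <<'E'
from h import *
go([.5135,-.4495,.253],down(np.pi/2+.03))
E
```

```text
t: 33.9
tool_pos: [0.5515, 0.0168, 0.0559]
tool_rot: [-1.54, 2.737, -0.001]
contact_force: [0.5, 0.3, 0.5]
opening: 0.0365
grip_force: 54.8
t: 34.48
tool_pos: [0.5531, 0.0167, 0.2597]
tool_rot: [-1.538, 2.732, -0.007]
contact_force: [0.1, 0.4, -2.9]
opening: 0.0364
grip_force: 54.5
d [ 0.419  -0.208   0.0067] r [-0.0048  0.0065  0.9951] rows>= 11.2
```

```bash
python3 jog.py '0.01 0.04 -0.02 0 0 0 0.08; 0.01 0.08 -0.04 0 0 0 0.18; 0.01 0.115 -0.06 0 0 0 0.28; 0.01 0.15 -0.08 0 0 0 0.38; 0.01 0.185 -0.1 0 0 0 0.48; 0.01 0.22 -0.12 0 0 0 0.58; 0.01 0.255 -0.14 0 0 0 0.68; 0.01 0.29 -0.16 0 0 0 0.78; 0.01 0.325 -0.18 0 0 0 0.88; 0.01 0.36 -0.2 0 0 0 0.98; 0.01 0.395 -0.208 0 0 0 0.995; 0.01 0.417 -0.206 0 0 0 0.995; 0.01 0.417 -0.206 0 0 0 0.995; 0.01 0.417 -0.206 0 0 0 0.995; 0.01 0.417 -0.206 0 0 0 0.995'
python3 - <<'E'
from h import *
go([.511,-.446,.0285],down(np.pi/2+.03))
E
```

```text
t: 35.73
tool_pos: [0.5106, -0.4454, 0.2532]
tool_rot: [0.048, -3.139, -0.005]
contact_force: [0.2, -0.2, -2.1]
opening: 0.0365
grip_force: 54.4
d [-0.0007 -0.0012  0.2247] r [ 0.003  -0.0018  0.0003] rows>= 5.4
```

```bash
python3 jog.py '0.01 0 0 0.04 0 0 0; 0.01 0 0 0.08 0 0 0; 0.01 0 0 0.12 0 0 0; 0.01 0 0 0.16 0 0 0; 0.01 0 0 0.19 0 0 0; 0.01 0 0 0.21 0 0 0; 0.01 0 0 0.22 0 0 0; 0.01 0 0 0.22 0 0 0; 0.01 0 0 0.22 0 0 0'
```

```text
t: 36.48
tool_pos: [0.5116, -0.4458, 0.0357]
tool_rot: [-0.049, 3.141, -0.0]
contact_force: [1.3, 0.7, -1.5]
opening: 0.0365
grip_force: 54.3
```

```bash
python3 jog.py '0.01 0 0 0.004 0 0 0; 0.01 0 0 0.007 0 0 0; 0.01 0 0 0.008 0 0 0; 0.01 0 0 0.008 0 0 0'; python3 jog.py '0.045 0 0 0 0 0 0; 0.055 0 0 0 0 0 0; 0.055 0 0 0 0 0 0; 0.055 0 0 0 0 0 0; 0.055 0 0 -0.04 0 0 0; 0.055 0 0 -0.08 0 0 0; 0.055 0 0 -0.12 0 0 0; 0.055 0 0 -0.16 0 0 0; 0.055 0 0 -0.2 0 0 0; 0.055 0 0 -0.225 0 0 0; 0.055 0 0 -0.225 0 0 0'
python3 - <<'E'
from h import *
snap('wrist','w14');go([.606,-.034,.25],down(2.6))
E
```

```text
t: 36.82
tool_pos: [0.5112, -0.4468, 0.0281]
tool_rot: [-0.047, 3.14, -0.001]
contact_force: [-0.4, 0.4, -3.0]
opening: 0.0366
grip_force: 54.3
t: 37.73
tool_pos: [0.5133, -0.4491, 0.2625]
tool_rot: [-0.047, 3.131, -0.017]
contact_force: [-0.7, -0.7, 0.3]
opening: 0.0547
grip_force: 0.0
d [-0.1059  0.4112  0.0061] r [-0.0099  0.0022 -0.9989] rows>= 10.2
```

```bash
python3 jog.py '0.07 -0.01 0.039 0 0 0 -0.1; 0.07 -0.02 0.078 0 0 0 -0.2; 0.07 -0.03 0.117 0 0 0 -0.3; 0.07 -0.04 0.156 0 0 0 -0.4; 0.07 -0.05 0.195 0 0 0 -0.5; 0.07 -0.06 0.234 0 0 0 -0.6; 0.07 -0.07 0.273 0 0 0 -0.7; 0.07 -0.08 0.312 0 0 0 -0.8; 0.07 -0.09 0.351 0 0 0 -0.9; 0.07 -0.1 0.39 0 0 0 -0.99; 0.07 -0.106 0.411 0 0 0 -0.99; 0.07 -0.106 0.411 0 0 0 -0.99; 0.07 -0.106 0.411 0 0 0 -0.99; 0.07 -0.106 0.411 0 0 0 -0.99'
python3 - <<'E'
from h import *
snap('wrist','w15')
for a,b in yellow('w15',(150,60,400,330)):print(a,b,[onz('wrist','w15',*p,.101)[:2].round(3).tolist() for p in b])
print('expected centre px',proj('wrist','w15',[.607,-.034,.101]))
go([.608,-.034,.0765],down(2.6))
E
```

```text
t: 38.95
tool_pos: [0.6039, -0.033, 0.251]
tool_rot: [1.533, -2.74, -0.001]
contact_force: [0.2, 0.2, -0.5]
opening: 0.0699
grip_force: 0.0
3395.0 [[249.10000610351562, 150.39999389648438], [291.6000061035156, 149.0], [294.8999938964844, 243.60000610351562], [252.39999389648438, 245.10000610351562]] [[0.603, -0.075], [0.574, -0.058], [0.613, 0.011], [0.644, -0.006]]
480.0 [[267.1000061035156, 315.70001220703125], [337.1000061035156, 310.70001220703125], [338.29998779296875, 327.5], [268.29998779296875, 332.6000061035156]] [[0.67, 0.059], [0.614, 0.088], [0.621, 0.104], [0.679, 0.075]]
expected centre px (np.float64(272.45450264139487), np.float64(196.03071805777716))
d [-0.0019 -0.0039  0.1748] r [ 0.0012 -0.001  -0.0103] rows>= 4.2
```

```bash
python3 jog.py '0.07 0 -0.003 0.04 0 0 0; 0.07 0 -0.003 0.08 0 0 0; 0.07 0 -0.003 0.11 0 0 0; 0.07 0 -0.003 0.14 0 0 0; 0.07 0 -0.003 0.16 0 0 0; 0.07 0 -0.003 0.174 0 0 0; 0.07 0 -0.003 0.174 0 0 0; 0.05 0 -0.003 0.174 0 0 0; 0.03 0 -0.003 0.174 0 0 0; 0.03 0 -0.003 0.174 0 0 0; 0.03 0 -0.003 0.174 0 0 0; 0.03 0 -0.003 0.174 0 0 0' 50
python3 - <<'E'
from h import *
print(toolT()[:3,3].round(4))
E
python3 jog.py '0.03 0 0 -0.04 0 0 0; 0.03 0 0 -0.08 0 0 0; 0.03 0 0 -0.12 0 0 0; 0.03 0 0 -0.16 0 0 0; 0.03 0 0 -0.18 0 0 0; 0.03 0 0 -0.18 0 0 0; 0.03 0 0 -0.18 0 0 0'
python3 - <<'E'
from h import *
go([.482,-.235,.26],down(np.pi/2+.06))
E
```

```text
t: 40.0
tool_pos: [0.6087, -0.0345, 0.0809]
tool_rot: [-1.533, 2.739, -0.005]
contact_force: [-0.7, 0.2, 6.3]
opening: 0.041
grip_force: 51.5
[ 0.6087 -0.0345  0.0809]
t: 40.58
tool_pos: [0.6074, -0.034, 0.2594]
tool_rot: [-1.533, 2.74, -0.002]
contact_force: [0.7, -0.0, -3.2]
opening: 0.0412
grip_force: 52.2
d [ 0.2369  0.0018 -0.0009] r [-0.0016  0.0019  0.9604] rows>= 7.7
```

```bash
python3 jog.py '0.03 0.03 0 0 0 0 0.1; 0.03 0.06 0 0 0 0 0.2; 0.03 0.09 0 0 0 0 0.32; 0.03 0.12 0 0 0 0 0.44; 0.03 0.15 0.001 0 0 0 0.56; 0.03 0.18 0.001 0 0 0 0.68; 0.03 0.21 0.001 0 0 0 0.8; 0.03 0.237 0.002 0 0 0 0.9; 0.03 0.237 0.002 0 0 0 0.96; 0.03 0.237 0.002 0 0 0 0.96; 0.03 0.237 0.002 0 0 0 0.96; 0.03 0.237 0.002 0 0 0 0.96'
python3 jog.py '0.03 0 0 0.04 0 0 0; 0.03 0 0 0.08 0 0 0; 0.03 0 0 0.12 0 0 0; 0.03 0 0 0.15 0 0 0; 0.03 0 0 0.18 0 0 0; 0.03 0 0 0.193 0 0 0; 0.03 0 0 0.2 0 0 0; 0.03 0 0 0.2 0 0 0; 0.03 0 0 0.2 0 0 0'
```

```text
t: 41.58
tool_pos: [0.4809, -0.234, 0.2562]
tool_rot: [0.098, -3.137, -0.003]
contact_force: [0.4, -0.3, -3.1]
opening: 0.0409
grip_force: 52.2
t: 42.33
tool_pos: [0.4825, -0.2354, 0.0598]
tool_rot: [-0.096, 3.138, -0.002]
contact_force: [-0.3, -0.5, -2.2]
opening: 0.0408
grip_force: 52.1
```

```bash
python3 jog.py '0.03 0 0 0.003 0 0 0; 0.03 0 0 0.006 0 0 0; 0.03 0 0 0.007 0 0 0; 0.03 0 0 0.007 0 0 0'; python3 jog.py '0.05 0 0 0 0 0 0; 0.065 0 0 0 0 0 0; 0.07 0 0 0 0 0 0; 0.07 0 0 0 0 0 0; 0.07 0 0 -0.04 0 0 0; 0.07 0 0 -0.08 0 0 0; 0.07 0 0 -0.12 0 0 0; 0.07 0 0 -0.16 0 0 0; 0.07 0 0 -0.2 0 0 0; 0.07 0 0 -0.2 0 0 0; 0.07 0 0 -0.2 0 0 0'
python3 - <<'E'
from h import *
im=snap('wrist','w16');
for a,b in yellow('w16',(150,60,400,330)):print(a,[onz('wrist','w16',*p,.0725)[:2].round(3).tolist() for p in b])
go([.467,.277,.25],down(np.pi/2+.062))
E
```

```text
t: 42.67
tool_pos: [0.4821, -0.2355, 0.0525]
tool_rot: [-0.094, 3.138, -0.002]
contact_force: [-1.2, 0.7, 0.2]
opening: 0.0414
grip_force: 52.5
t: 43.58
tool_pos: [0.4829, -0.236, 0.2556]
tool_rot: [-0.094, 3.134, -0.007]
contact_force: [-0.5, 0.1, -0.2]
opening: 0.0701
grip_force: 0.0
2776.5 [[0.448, -0.253], [0.446, -0.221], [0.526, -0.214], [0.528, -0.249]]
1085.0 [[0.378, -0.166], [0.376, -0.145], [0.41, -0.139], [0.411, -0.161]]
d [-0.0161  0.5122  0.0018] r [-0.0015  0.002  -0.0018] rows>= 12.3
```

The measure stands in the tray as expected. Back to the scanner.

```bash
python3 jog.py '0.085 -0.016 0.512 0 0 0 0; 0.085 -0.016 0.512 0 0 0 0; 0.085 -0.016 0.512 0 0 0 0; 0.085 -0.016 0.512 0 0 0 0; 0.085 -0.016 0.512 0 0 0 0; 0.085 -0.016 0.512 0 0 0 0; 0.085 -0.016 0.512 0 0 0 0; 0.085 -0.016 0.512 0 0 0 0; 0.085 -0.016 0.512 0 0 0 0; 0.085 -0.016 0.512 0 0 0 0; 0.085 -0.016 0.512 0 0 0 0; 0.085 -0.016 0.512 0 0 0 0; 0.085 -0.016 0.512 0 0 0 0; 0.085 -0.016 0.512 0.02 0 0 0; 0.085 -0.016 0.512 0.04 0 0 0; 0.085 -0.016 0.512 0.04 0 0 0; 0.085 -0.016 0.512 0.04 0 0 0; 0.085 -0.016 0.512 0.04 0 0 0'
python3 - <<'E'
from h import *
snap('wrist','w17');u,v=map(int,proj('wrist','w17',[.467,.278,.146]))
g=cv2.imread('pics/w17.png');print((u,v));
for a,b in yellow('w17',(u-50,v-80,u+50,v+60)):print(a,b)
go([.467,.277,.1085],down(np.pi/2+.062))
E
```

```text
t: 45.13
tool_pos: [0.4664, 0.2766, 0.211]
tool_rot: [0.094, -3.139, 0.001]
contact_force: [0.5, -0.1, 0.6]
opening: 0.0848
grip_force: 0.0
(279, 232)
2111.5 [[248.0, 180.0], [304.0, 180.0], [304.0, 252.0], [248.0, 252.0]]
d [-0.      0.0003  0.1035] r [ 0.0001  0.0007 -0.0025] rows>= 2.5
```

```bash
python3 jog.py '0.085 0 0 0.03 0 0 0; 0.085 0 -0.001 0.06 0 0 0; 0.085 0 -0.001 0.085 0 0 0; 0.085 0 -0.001 0.103 0 0 0; 0.085 0 -0.001 0.103 0 0 0; 0.085 0 -0.001 0.103 0 0 0; 0.045 0 -0.001 0.103 0 0 0; 0.045 0 -0.001 0.103 0 0 0; 0.03 0 -0.001 0.103 0 0 0; 0.02 0 -0.001 0.103 0 0 0; 0.02 0 -0.001 0.103 0 0 0; 0.02 0 -0.001 0.103 0 0 0; 0.02 0 -0.001 0.103 0 0 0' 50
python3 - <<'E'
from h import *
# code plate edges from w3 (crop none) & w7b corners -> orientation
C=lambda u,v:('wrist','w7',100+u/2,60+v/2)
n=np.array([-np.sin(.7),0,np.cos(.7)]);c0=np.array([.655,-.1585,.067])
def hit(u,v,n):
    o,d=ray(*C(u,v));return o+d*((c0-o)@n)/(d@n)
for s in(-.3,-.15,0,.15,.3):
    n=np.array([-np.sin(.7)*np.cos(s),-np.sin(.7)*np.sin(s),np.cos(.7)])
    P=[hit(*p,n) for p in((413,481),(494,488),(490,578),(406,572))]
    h=np.array([-np.sin(s),np.cos(s),0]);e=P[1]-P[0];f=P[2]-P[3];g=P[3]-P[0]
    print(s,'edge/h angle',np.arccos(e@h/np.linalg.norm(e)).round(3),'lens',[np.linalg.norm(x).round(4) for x in(e,f,g,P[2]-P[1])],'corner',(e@g/np.linalg.norm(e)/np.linalg.norm(g)).round(3),np.mean(P,0).round(4))
print(ctrl.get_obs()['q'].round(3),toolT()[:3,3].round(4))
E
```

```text
t: 46.27
tool_pos: [0.4675, 0.2766, 0.1098]
tool_rot: [-0.095, 3.138, 0.002]
contact_force: [-0.8, 1.3, 5.7]
opening: 0.0335
grip_force: 50.7
-0.3 edge/h angle 0.225 lens [np.float64(0.0497), np.float64(0.0494), np.float64(0.0495), np.float64(0.05)] corner -0.057 [ 0.6543 -0.1587  0.0665]
-0.15 edge/h angle 0.096 lens [np.float64(0.0482), np.float64(0.0479), np.float64(0.0499), np.float64(0.0498)] corner -0.045 [ 0.6543 -0.1588  0.0665]
0 edge/h angle 0.034 lens [np.float64(0.0473), np.float64(0.0469), np.float64(0.0501), np.float64(0.0495)] corner -0.03 [ 0.6544 -0.1589  0.0665]
0.15 edge/h angle 0.164 lens [np.float64(0.0467), np.float64(0.0464), np.float64(0.0503), np.float64(0.0492)] corner -0.014 [ 0.6544 -0.159   0.0664]
0.3 edge/h angle 0.292 lens [np.float64(0.0466), np.float64(0.0464), np.float64(0.0505), np.float64(0.0489)] corner -0.002 [ 0.6545 -0.1591  0.0664]
[ 0.397 -0.036  1.913  0.     1.263 -1.234] [0.4675 0.2766 0.1098]
```

Run:
```python
from h import *
n=np.array([-np.sin(.7)*np.cos(.04),np.sin(.7)*np.sin(.04),np.cos(.7)])
c=np.array([.655,-.1585,.067]); go(c+.2045*n,facing(n,np.pi/2-.04))
```

```text
d [-0.0302 -0.4323 -0.1139] r [ 0.0362 -0.6971  0.0957] rows>= 10.7
```

```bash
python3 jog.py '0.02 0 0 -0.04 0 0 0; 0.02 0 0 -0.08 0 0 0; 0.02 0 0 -0.12 0 0 0; 0.02 0 -0.04 -0.13 0 -0.08 0; 0.02 0 -0.08 -0.13 0 -0.16 0; 0.02 0 -0.12 -0.13 0 -0.24 0; 0.02 -0.01 -0.16 -0.13 0 -0.32 0; 0.02 -0.01 -0.2 -0.13 0 -0.4 0.02; 0.02 -0.015 -0.24 -0.13 0.01 -0.48 0.04; 0.02 -0.02 -0.28 -0.13 0.02 -0.56 0.06; 0.02 -0.025 -0.32 -0.12 0.03 -0.64 0.08; 0.02 -0.03 -0.36 -0.114 0.036 -0.697 0.096; 0.02 -0.03 -0.4 -0.114 0.036 -0.697 0.096; 0.02 -0.03 -0.432 -0.114 0.036 -0.697 0.096; 0.02 -0.03 -0.432 -0.114 0.036 -0.697 0.096; 0.02 -0.03 -0.432 -0.114 0.036 -0.697 0.096; 0.02 -0.03 -0.432 -0.114 0.036 -0.697 0.096; 0.02 -0.03 -0.432 -0.114 0.036 -0.697 0.096'
python3 - <<'E'
from h import *
n=np.array([-np.sin(.7)*np.cos(.04),np.sin(.7)*np.sin(.04),np.cos(.7)])
c=np.array([.655,-.1585,.067]);snap('wrist','w18'); go(c+.2045*n,facing(n,np.pi/2-.04))
T=toolT();print((T[:3,:3].T@(c-T[:3,3])).round(4))
a=cv2.imread('pics/w18.png');snap('scene','s18');b=cv2.resize(cv2.imread('pics/s18.png')[150:330,260:480],(513,420),interpolation=cv2.INTER_CUBIC)
cv2.imwrite('pics/c18.png',cv2.resize(np.hstack([a,b]),(800,313)))
E
```

```text
t: 47.77
tool_pos: [0.5223, -0.1519, 0.2215]
tool_rot: [0.047, 2.445, -0.017]
contact_force: [-0.0, 0.7, -1.9]
opening: 0.0332
grip_force: 52.4
d [-0.0018 -0.0014 -0.0006] r [ 0.0009 -0.0031  0.0021] rows>= 0.1
[-0.0024 -0.0016  0.2039]
```

View pics/c18.png

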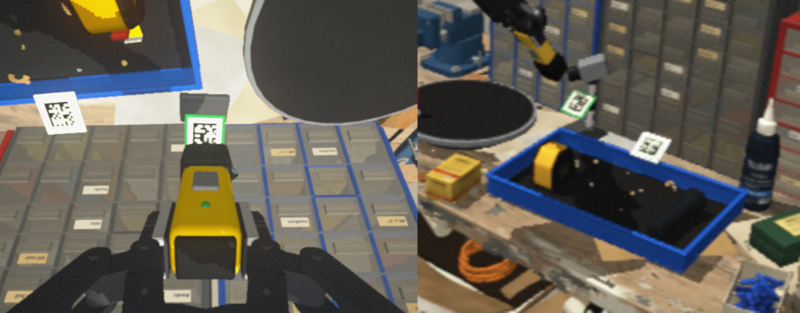

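c18 shows the scanner aimed at the check-in code (code at (205,132)), with both tools in the tray. I'll hold still, then reverse.

```bash
python3 jog.py '0.02 0 0 0 0 0 0; 0.02 0 0 0 0 0 0; 0.02 0 0 0 0 0 0; 0.02 0 0 0 0 0 0; 0.02 0 0 0 0 0 0; 0.02 0 0 0 0 0 0; 0.02 0 0 0 0 0 0; 0.02 0 0 0 0 0 0; 0.02 0 0 0 0 0 0; 0.02 0 0 0 0 0 0; 0.02 0 0 0 0 0 0; 0.02 0 0 0 0 0 0; 0.02 0 0 0 0 0 0; 0.02 0 0 0 0 0 0; 0.02 0 0 0 0 0 0; 0.02 0 0 0 0 0 0; 0.02 0 0 0 0 0 0'
python3 - <<'E'
from h import *
r=R.from_rotvec([.036,-.697,.096]); d=np.array([-.03,-.432,-.114])
print((-(r.inv().apply(d-[0,0,-.13]))).round(4),(r.inv().apply([0,0,-.016])).round(4),r.inv().as_rotvec())
E
```

```text
t: 49.28
tool_pos: [0.5225, -0.1534, 0.2223]
tool_rot: [0.049, 2.444, -0.019]
contact_force: [-0.5, -0.0, -1.5]
opening: 0.0332
grip_force: 52.4
[ 0.0455  0.4268 -0.0596] [-0.0103 -0.     -0.0123] [-0.036  0.697 -0.096]
```

```bash
python3 jog.py '0.02 0.004 0.037 -0.01 0 0.06 -0.01; 0.02 0.008 0.075 -0.02 -0.004 0.13 -0.02; 0.02 0.012 0.11 -0.025 -0.008 0.2 -0.03; 0.02 0.016 0.15 -0.03 -0.012 0.28 -0.04; 0.02 0.02 0.19 -0.035 -0.016 0.36 -0.05; 0.02 0.024 0.23 -0.04 -0.02 0.44 -0.06; 0.02 0.03 0.27 -0.045 -0.026 0.52 -0.075; 0.02 0.034 0.31 -0.05 -0.03 0.6 -0.085; 0.02 0.038 0.35 -0.055 -0.036 0.697 -0.096; 0.02 0.042 0.39 -0.058 -0.036 0.697 -0.096; 0.02 0.0455 0.4268 -0.0596 -0.036 0.697 -0.096; 0.02 0.0455 0.4268 -0.0596 -0.036 0.697 -0.096; 0.02 0.0455 0.4268 -0.0596 -0.036 0.697 -0.096; 0.02 0.0455 0.4268 -0.0596 -0.036 0.697 -0.096; 0.02 0.0455 0.4268 -0.0596 -0.036 0.697 -0.096; 0.02 0.0455 0.4268 -0.0596 -0.036 0.697 -0.096'
python3 - <<'E'
from h import *
go([.4675,.2766,.1098],down(np.pi/2+.06))
E
```

```text
t: 50.62
tool_pos: [0.4669, 0.275, 0.2385]
tool_rot: [-0.092, 3.14, 0.0]
contact_force: [-0.4, 0.5, -0.8]
opening: 0.0334
grip_force: 52.5
d [-0.0006  0.0016  0.1287] r [ 0.0001  0.0005 -0.0017] rows>= 3.1
```

```bash
python3 jog.py '0.02 0 0 0.03 0 0 0; 0.02 0 0 0.06 0 0 0; 0.02 0 0 0.08 0 0 0; 0.02 0 0 0.095 0 0 0; 0.02 0 0 0.107 0 0 0; 0.02 0 0 0.118 0 0 0; 0.02 0 0 0.127 0 0 0; 0.02 0 0 0.128 0 0 0; 0.02 0 0 0.128 0 0 0'; python3 jog.py '0.085 0 0 0 0 0 0; 0.085 0 0 0 0 0 0; 0.085 0 0 0 0 0 0; 0.085 0 0 0 0 0 0; 0.085 0 0 0 0 0 0; 0.085 0 0 -0.04 0 0 0; 0.085 0 0 -0.08 0 0 0; 0.085 0 0 -0.103 0 0 0; 0.085 0 0 -0.103 0 0 0; 0.085 0 0 -0.103 0 0 0; 0.085 0 0 -0.103 0 0 0'
python3 - <<'E'
from h import *
snap('wrist','w19');u,v=map(int,proj('wrist','w19',[.467,.278,.146]));print(u,v)
for a,b in yellow('w19',(u-50,v-80,u+50,v+60)):print(a,b)
E
```

```text
t: 51.37
tool_pos: [0.4664, 0.2755, 0.1099]
tool_rot: [0.094, -3.139, 0.001]
contact_force: [-0.7, -0.0, -0.6]
opening: 0.0336
grip_force: 54.3
t: 52.28
tool_pos: [0.4661, 0.2759, 0.2125]
tool_rot: [0.095, -3.139, 0.001]
contact_force: [0.1, -0.3, -1.0]
opening: 0.0851
grip_force: 0.0
280 232
2086.0 [[246.0, 179.0], [303.0, 179.0], [303.0, 250.0], [246.0, 250.0]]
```

Run:
```python
from h import *
snap('scene','s20');a=cv2.imread('pics/s18.png');b=cv2.imread('pics/s20.png');d=cv2.absdiff(a,b).max(2)[225:305,300:450];print((d>50).sum(),yellow('s20',(300,225,450,305))[:1],yellow('s18',(300,225,450,305))[:1])
print(ctrl.finish_job())
```

```text
1046 [(248.5, [[322.3999938964844, 252.8000030517578], [331.8999938964844, 228.60000610351562], [345.1000061035156, 233.8000030517578], [335.6000061035156, 258.0]])] [(247.5, [[322.29998779296875, 253.0], [331.79998779296875, 228.60000610351562], [345.1000061035156, 233.8000030517578], [335.5, 258.20001220703125]])]
the job is handed in; nothing more can be done
None
```

The job is handed in at about 52 s, with no verdict returned: the scanner was held on both codes for over a second (there is no read signal to confirm them) and is back in its dock, the turntable made one full turn to its mark, and both tools (measure and torch) are back in the tray.

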